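Turn the resin plaque and slide it under the curing lamp

ROBOT

A 6-joint arm with a two-finger parallel gripper is mounted at the origin on the work surface. World frame = base frame: x ahead of the robot, y to its left, z up, the work surface at z = 0. Lengths are in m, angles in rad, forces in N, time in s.
With the tool pointing down it reaches from about 0.3 to 1 m from the base axis. Payload 5.1 kg.
Tool frame: the origin (TCP) lies at the very end of the fingers, on their centre line; the grasp point (between the pads) lies 19 mm behind it; x points along the fingers, y is the direction in which the jaws open and shut, and the axes are right-handed (so a half turn about x gives the same grasp; the last joint's range is limited). The gripper opens to 95 mm and grips with 3 to 60 N. Pads are 20 mm wide; open, the fingers measure 119 mm over their backs; the gripper's body (75 mm by 180 mm) begins 59 mm behind the grasp point.
Start: joints at [1.247, 0.124, 1.65, -0, 1.367, -0.083], TCP at [0.155, 0.631, 0.215] pointing down, gripper open.
Joint ranges: [-2.61, 2.61], [-1.02, 2.33], [0.03, 2.71], [-1.35, 4.49], [0.32, 2.68], [-2.91, 2.91]. Speed limits (rad/s): [2.57, 2.57, 3.14, 3.14, 3.14, 3.14].

INTERFACE

Orientations are given as [roll, pitch, yaw] about the fixed x, y, z axes, in that order (R = Rz(yaw) Ry(pitch) Rx(roll)).
In Python, from rig import bot gives the robot as it stands.
- The arm moves only by the shell command python3 -m pendant 'ROWS' [FORCE]. ROWS is JSON, a list of rows, each an object of numbers: "dx", "dy", "dz": the shift along the tool's x, y, z in cm; "rx", "ry", "rz": the turn, a rotation vector about the tool's x, y, z in rad; "fingers": the closure, from 0 (fully open) to 1 (shut). A call has 1 to 8 rows; each row shifts and turns the commanded pose from where the row before left it, along the tool's axes as they then stand; what a row does not reach is not made up. A row lasts 1/10 s, in which the tool goes at most 50 mm and 8.59 degrees, less where a joint would pass 70% of its speed; a pose out of reach is approached as far as the arm can. A call is refused whole if a number of a shift passes 5 or a number of a turn 0.15, either way. A call with a gripper value outside its range is refused whole. The fingers move at their own pace and stop on an object; FORCE is the grip in N (left out, the last holds). Time passes only in rows, so rows that do not move let the fingers close. It gives the time, the measured TCP pose, the force and the opening at its end, in the units of the state.
- bot.get_state(): the state, without advancing time (a new reading comes with each control period).
- bot.snapshot(name): name is "scene" or "top" or "wrist"; returns a dict with "pixels" (480x640x3 uint8, red, green, blue), "mtx" (3x3 intrinsics, pixels), "pose" (4x4, takes a point from camera to world coordinates); the wrist camera has in their place "mount" (4x4, takes a point from camera to tool coordinates, whose origin is the TCP and whose axes are the tool frame's). Camera axes: x right, y up, looking along -z (the intrinsics and any distortion apply to the point x, -y, -z); pixel columns grow to the right and rows downward; lengths in m; the calibration is good to about 2 mm. The wrist camera is an equidistant fisheye: a pixel r from the principal point sees the ray r / f radians off the axis. A picture is of the moment at which its call begins: read the wrist's pose just before it. There is no depth.
- bot.sign_off(): hands the job in, once; it reports no verdict.
The state is a dict: "clock": time; "qpos": joint angles; "dq": joint speeds; "tau": joint torques, N m; "tool_pos": TCP position; "tcp_rot": TCP orientation; "wrist_force": force on the tool from outside, world axes, zero at the start; "moment": the same for the moment, N m; "opening": finger opening in m.
Only numpy, scipy, OpenCV 4.12 (cv2) and the standard library are available. Lean on these libraries where they do the work, as an engineer would, in place of code of your own. Each camera call takes 0.05 s, during which the arm holds its last target.

TASK

Pick up the cranked spatula, use it to turn the gilt plaque over from its rest onto the wooden deck so that its red resin face is up, and slide the plaque along the deck until it is centred under the low curing lamp. Touch the plaque only with the spatula, do not knock the lamp or the other things on the bench, and finish by standing the spatula on its blade on the green mat and letting go of it.

Things in the scene. Friction and masses are not known exactly. Their poses are not given: they have to be found in the camera images.
- station: Fixed turning rest and deck. Origin: bench level (z 0) under the rest's centre; x away from the robot, y towards deck and lamp. Rest: two aluminium rails along x, 110 mm long, 8 wide, 16 high, centred at y = -38 and y = +37.5 mm; the channel between them, 67.5 mm wide, is open at both ends, with the bench as floor.
- deck_step (a point): Middle of the top edge of the wooden deck beside the rest, at the station's y = +41.5 mm. The deck runs from here 298 mm along the station's +y, 150 mm wide (x = -75 to +75), top 28 mm above the bench. Its side is a step 12 mm higher than the rails; it stops the plaque's edge while the plaque is turned over towards +y. A plaque thrown over briskly slides up to 100 mm on.
- plaque_center (a point): Centre of the loose plaque, a rigid gilt plate 100 mm (its x) by 80 mm (its y) by 8 mm thick, 110 g. Its z axis points out of the plain gilt face; the other face is red resin. At the start it lies gilt face up on the rails (underside 16 mm above the bench, its axes along the station's), its +y edge about 2 mm from the step of the deck.
- plaque: The same plaque; origin at the middle of the red face, axes as above. z up: gilt face up. z down: red face up.
- spatula_grip (a point): Point to grasp on the spatula: centre of its dark wooden handle, a straight bar along the spatula's x, 100 mm long, 20 mm wide (y), 24 mm high (z), level when the spatula stands. This point is 62 mm above the underside of the blade and 105 mm behind (-x) spatula's origin. Axes as spatula.
- spatula: Loose cranked spatula, 120 g, standing on its flat steel blade. Origin: on the blade's underside, near its middle; x towards the tip, y across, z up. Blade 130 mm long (x = -60 to +70), 40 wide, 3 thick. At x = -57 a neck (6 by 16 mm) rises to the handle, which runs from x = -54 to -154 mm, its middle 62 mm above the blade's underside. Centre of mass 33 mm behind the origin.
- mat: Fixed green mat, 250 mm (x) by 100 mm (y), 3 mm thick, on which the spatula stands at the start; origin under its centre. It lies to the right or to the left of the station.
- lamp_spot (a point): Where the plaque's centre must finally be: under the centre of the lamp head, 32 mm above the bench (the deck's top is at 28 mm). Axes as the station's.
- lamp_under (a point): Centre of the underside of the curing lamp's white head, 56 mm above the bench, so 28 mm above the deck. The head is 130 mm (x) by 120 mm (y) by 34 mm high, level, open underneath at the front (-x) and at both sides; a grey column 30 by 90 mm, centred 100 mm behind (+x), carries it. Fixed.
- beadtray: Bystander: clear open tray of beads, 200 x 90 x 30 mm, on the side opposite the mat.
- jar_a: Bystander: amber jar with brass cap, 60 mm across, 90 mm high, beyond the rest.
- jar_b: Bystander: green jar with white cap, 56 mm across, 110 mm high, beyond the rest.
- bangle_a: Bystander: brass bangle lying flat, 68 mm across, 12 mm high, near the robot.
- bangle_b: Bystander: copper bangle lying flat, 72 mm across, 10 mm high, near the robot.
- bowl: Bystander: white bowl, 100 mm across, 40 mm high, at the left.
- brush: Bystander: brush 170 mm long, lying at the far right.
There are look-alikes about, which are no part of the job. Leave any blue look-alike of the spatula alone.

How it is judged:
By the outcome, as a careful person would: the job done as asked, in the order asked, and still so for the second after the job is handed in, with the robot touching nothing.
It also fails if it takes over 64 s, if anything falls off the work surface, if the arm or the gripper's body presses on something with over 40 N, if the wrist force passes 120 N, or if a joint passes its speed limit or range.

## Working session

There is one attempt and no reset: what is moved stays moved. The work goes in short steps, Python scripts to look and compute and a shell command to move; the robot and the scene stay as the last step left them, time stands still between calls to the robot, and variables do not carry over. Pictures are saved under pics/ and viewed, and the job is handed in when it is done.

```bash
ls; mkdir -p pics
python3 - <<'E'
from rig import bot
import cv2,json
s=bot.get_state(); print(s)
for n in ["scene","top","wrist"]:
    d=bot.snapshot(n); cv2.imwrite(f"pics/{n}0.png",d["pixels"][:,:,::-1]); print(n,d["mtx"],d.get("pose",d.get("mount")),[k for k in d])
E
```

```text
pics
{'clock': 0.0, 'qpos': array([ 1.24740393e+00,  1.24520073e-01,  1.65167791e+00, -5.18501433e-05,
        1.36749580e+00, -8.25943151e-02]), 'dq': array([-0.00093442, -0.00020105, -0.0003145 ,  0.00075927, -0.00242194,
       -0.00085023]), 'tau': array([ 2.17048837e-03, -4.17581177e+01, -3.59947729e+01,  7.76950805e-02,
        4.90068225e-02, -1.80110660e-04]), 'tool_pos': array([0.15484316, 0.6306205 , 0.21337506]), 'tcp_rot': array([-1.62923675,  1.56869459, -1.87002431]), 'wrist_force': array([-0.63869956, -0.59856592, -0.26325628]), 'moment': array([-0.00368377, -0.00343406,  0.00098918]), 'opening': 0.09548422430148684}
scene [[583.33193075   0.         324.74941061]
 [  0.         583.33193075 233.49770447]
 [  0.           0.           1.        ]] [[-0.67490432 -0.52379471  0.51975308  1.25631705]
 [ 0.73783793 -0.48854445  0.46574618  0.65516621]
 [ 0.00996709  0.69782764  0.71619637  1.06998342]
 [ 0.          0.          0.          1.        ]] ['pixels', 'mtx', 'pose']
top [[595.37763367   0.         314.37427519]
 [  0.         595.37763367 236.86533857]
 [  0.           0.           1.        ]] [[ 6.70495042e-03  9.84546641e-01 -1.74994158e-01  2.40759890e-01]
 [-9.99976117e-01  6.89473886e-03  4.76597054e-04  5.80947318e-03]
 [ 1.67577105e-03  1.74986783e-01  9.84569356e-01  1.61339953e+00]
 [ 0.00000000e+00  0.00000000e+00  0.00000000e+00  1.00000000e+00]] ['pixels', 'mtx', 'pose']
wrist [[371.64829954   0.         317.96075067]
 [  0.         371.64829954 241.08344697]
 [  0.           0.           1.        ]] [[ 4.41059191e-04  2.70655719e-01 -9.62676107e-01 -1.70759310e-01]
 [ 9.99999757e-01  4.01204401e-04  5.70957714e-04 -1.43915238e-03]
 [ 5.40762861e-04 -9.62676124e-01 -2.70655476e-01 -7.62645116e-02]
 [ 0.00000000e+00  0.00000000e+00  0.00000000e+00  1.00000000e+00]] ['pixels', 'mtx', 'mount']
```

View pics/scene0.png

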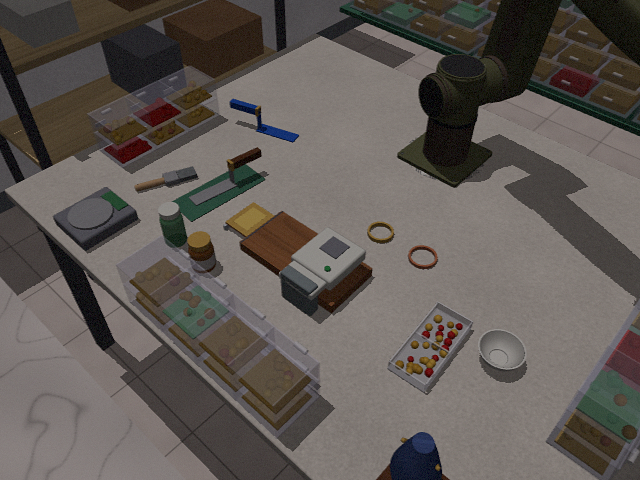

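View pics/top0.png

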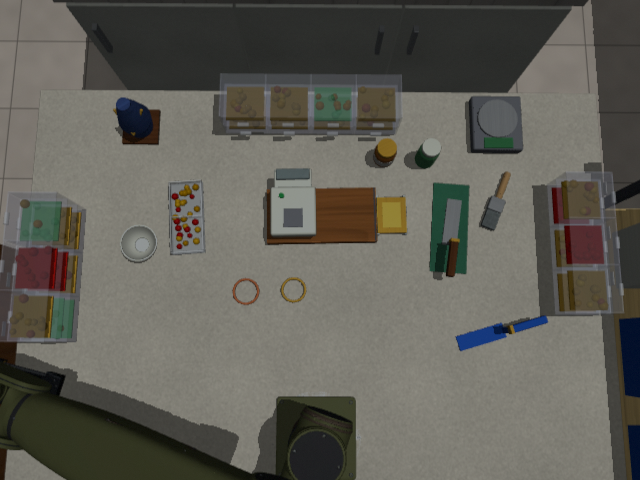

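View pics/wrist0.png

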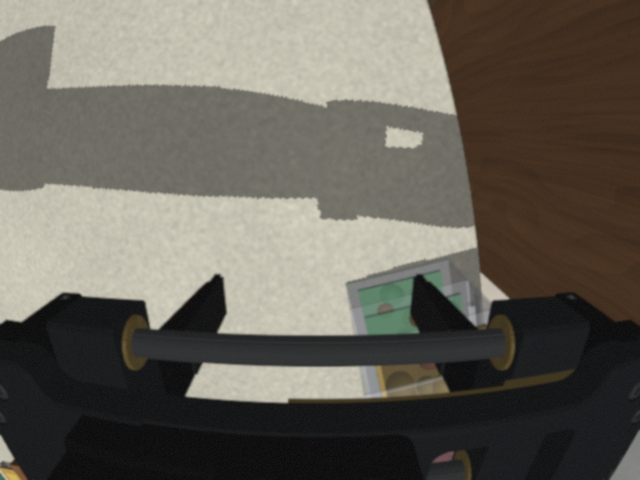

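Candidates for the spatula: the wooden-handled spatula on the green mat (top view 453,258 handle, 452,215 blade), the blue look-alike (505,333), and the brush (497,200). By the description it is the dark wooden handle on the mat. I'll check that with close crops.

Run:
```python
import cv2
t=cv2.imread("pics/top0.png"); s=cv2.imread("pics/scene0.png")
cv2.imwrite("pics/c1.png",cv2.resize(t[175:285,425:475],None,fx=5,fy=5,interpolation=cv2.INTER_CUBIC))
cv2.imwrite("pics/c2.png",cv2.resize(t[160:255,260:415],None,fx=5,fy=5,interpolation=cv2.INTER_CUBIC))
cv2.imwrite("pics/c3.png",cv2.resize(s[140:315,165:385],None,fx=3.4,fy=3.4,interpolation=cv2.INTER_CUBIC))
```

```text
(no output)
```

View pics/c1.png

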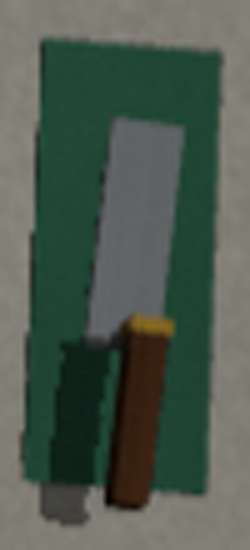

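View pics/c2.png

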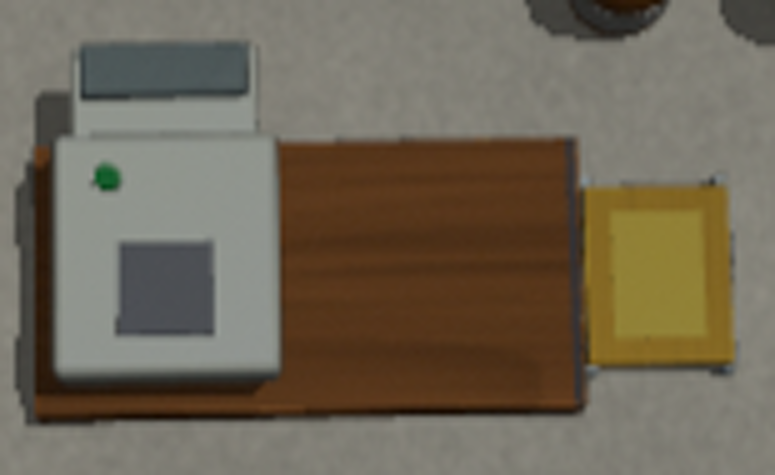

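View pics/c3.png

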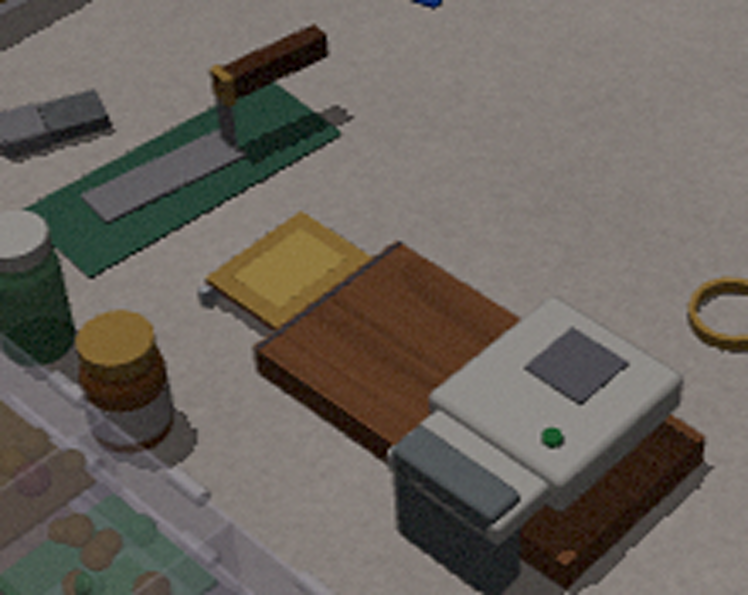

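```bash
cat > h.py <<'E'
import numpy as np, cv2
from scipy.optimize import least_squares
from scipy.spatial.transform import Rotation as Rn
K={'top':np.array([595.37763367,314.37427519,236.86533857]),'scene':np.array([583.33193075,324.74941061,233.49770447])}
P={'scene':np.array([[-0.67490432,-0.52379471,0.51975308,1.25631705],[0.73783793,-0.48854445,0.46574618,0.65516621],[0.00996709,0.69782764,0.71619637,1.06998342],[0,0,0,1]]),
'top':np.array([[6.70495042e-03,9.84546641e-01,-1.74994158e-01,2.40759890e-01],[-9.99976117e-01,6.89473886e-03,4.76597054e-04,5.80947318e-03],[1.67577105e-03,1.74986783e-01,9.84569356e-01,1.61339953],[0,0,0,1]])}
def proj(c,X):
    p=(np.asarray(X)-P[c][:3,3])@P[c][:3,:3]; f,u,v=K[c]
    return np.stack([u+f*p[...,0]/-p[...,2], v-f*p[...,1]/-p[...,2]],-1)
def ray(c,px,z):
    f,u,v=K[c]; d=P[c][:3,:3]@np.array([(px[0]-u)/f,-(px[1]-v)/f,-1]); o=P[c][:3,3]
    return o+d*(z-o[2])/d[2]
def fit(obs,x0):
    # obs: list (cam,px,localpt) ; pose x,y,yaw
    def r(q):
        c,s=np.cos(q[2]),np.sin(q[2]); out=[]
        for cam,px,L in obs:
            X=np.array([q[0]+c*L[0]-s*L[1],q[1]+s*L[0]+c*L[1],L[2]]); out.append(proj(cam,X)-px)
        return np.concatenate(out)
    o=least_squares(r,x0,loss='soft_l1'); return o.x,r(o.x).reshape(-1,2)
def uc(p,k,ox,oy): return np.array([(p[0]+.5)/k-.5+ox,(p[1]+.5)/k-.5+oy])
E
python3 - <<'E'
from h import *
np.set_printoptions(precision=4,suppress=True)
t=lambda u,v:('top',uc((u,v),5,260,160)); s=lambda u,v:('scene',uc((u,v),3.4,165,140)); m=lambda u,v:('top',uc((u,v),5,425,175))
D=[(t(577,140),(.075,.0415,.028)),(t(581,408),(-.075,.0415,.028)),(t(35,410),(-.075,.3395,.028)),
(s(400,243),(-.075,.0415,.028)),(s(257,350),(.075,.0415,.028)),(s(703,440),(-.075,.3395,.028))]
PL=[(t(583,187),(.05,.04,.024)),(t(727,185),(.05,-.04,.024)),(t(735,366),(-.05,-.04,.024)),(t(588,365),(-.05,.04,.024)),
(s(303,213),(-.05,-.04,.024)),(s(205,280),(.05,-.04,.024)),(s(372,262),(-.05,.04,.024))]
LA=[(t(55,139),(.065,.06,.09)),(t(279,139),(.065,-.06,.09)),(t(281,376),(-.065,-.06,.09)),(t(54,378),(-.065,.06,.09)),
(s(553,298),(-.065,-.06,.09)),(s(683,378),(-.065,.06,.09)),(s(430,400),(.065,-.06,.09))]
MA=[(m(42,40),(.125,.05,.003)),(m(219,51),(.125,-.05,.003)),(m(206,493),(-.125,-.05,.003)),(m(25,480),(-.125,.05,.003)),(s(92,276),(.125,.05,.003)),(s(340,133),(-.125,.05,.003)),(s(30,207),(.125,-.05,.003))]
SP=[(m(112,118),(.07,.02,.006)),(m(184,126),(.07,-.02,.006)),(m(88,340),(-.06,.02,.006)),(m(147,505),(-.154,-.01,.077)),(m(107,501),(-.154,.01,.077)),
(s(105,221),(.07,.02,.006)),(s(82,195),(.07,-.02,.006)),(s(317,27),(-.154,-.01,.077)),(s(328,39),(-.154,.01,.077))]
for n,o,x0 in [('station',D,(.6,-.2,0)),('plaque',PL,(.6,-.2,0)),('lamp',LA,(.6,.06,0)),('mat',MA,(.55,-.35,0)),('spat',SP,(.55,-.35,0))]:
    for w in ('both','top','scene'):
        ob=[(a[0],a[1],L) for a,L in o if w=='both' or a[0]==w]
        x,r=fit(ob,x0); print(n,w,x, 'rms',np.sqrt((r**2).mean()).round(2)); 
        if w=='both':print(r.round(1).tolist())
E
```

```text
station both [ 0.5877 -0.2016  0.0095] rms 0.83
[[-0.4, -0.4], [-0.1, -0.2], [-1.2, -0.3], [-0.1, -1.2], [-1.1, -1.7], [0.6, -0.4]]
station top [ 0.587  -0.203   0.0102] rms 0.34
station scene [ 0.5909 -0.1984  0.0167] rms 0.69
plaque both [ 0.5872 -0.2034  0.0113] rms 0.74
[[-0.4, -0.4], [-0.0, -0.1], [-0.5, -0.5], [-0.5, -0.2], [-0.5, -1.3], [-0.3, -1.4], [0.6, -1.5]]
plaque top [ 0.5863 -0.2044  0.0162] rms 0.16
plaque scene [ 0.5907 -0.1997  0.0009] rms 0.34
lamp both [0.5815 0.0626 0.0189] rms 1.52
[[-0.9, -0.8], [-0.2, -1.3], [0.0, -0.2], [-0.7, -0.1], [0.1, -3.2], [1.3, -2.1], [-1.5, -3.1]]
lamp top [0.5799 0.0614 0.0137] rms 0.42
lamp scene [0.5871 0.0692 0.0389] rms 0.94
mat both [ 0.5561 -0.366  -0.066 ] rms 1.1
[[-0.3, -0.3], [0.1, 0.0], [0.1, 0.5], [-0.4, 0.5], [-0.4, -0.3], [0.8, -0.9], [-3.7, 1.0]]
mat top [ 0.5567 -0.3664 -0.0658] rms 0.29
mat scene [ 0.5543 -0.3635 -0.0823] rms 1.44
spat both [ 0.5675 -0.3707 -0.1589] rms 0.67
[[-0.1, -0.6], [-0.2, 0.1], [-1.3, 0.5], [-0.5, 0.2], [-0.1, -0.3], [-0.1, -0.2], [-0.8, -0.5], [-0.7, -1.4], [0.1, -1.4]]
spat top [ 0.5675 -0.3717 -0.1568] rms 0.42
spat scene [ 0.5691 -0.3678 -0.1714] rms 0.45
```

```bash
cat >> h.py <<'E'
def cur():
    from rig import bot
    s=bot.get_state(); return s,np.array(s['tool_pos']),Rn.from_euler('xyz',s['tcp_rot']).as_matrix()
def plan(pt,Rt,maxs=4.8,maxr=0.145,nmin=1):
    s,p,R=cur(); d=np.asarray(pt)-p; rv=Rn.from_matrix(R.T@Rt).as_rotvec()
    n=max(nmin,int(np.ceil(np.linalg.norm(d)*100/maxs)),int(np.ceil(np.linalg.norm(rv)/maxr)))
    print('n',n,'tool shift cm',(R.T@d*100).round(2),'rotvec',rv.round(3))
    Rr=R.copy()
    for i in range(n):
        dd=Rr.T@d*100/n; print('{"dx":%.2f,"dy":%.2f,"dz":%.2f,"rx":%.3f,"ry":%.3f,"rz":%.3f}'%(*dd,*(rv/n)))
        Rr=Rr@Rn.from_rotvec(rv/n).as_matrix()
def Rdown(yaw,sgn=1):
    # tool x down, tool y = sgn * spatula y (yaw)
    y=sgn*np.array([-np.sin(yaw),np.cos(yaw),0]); x=np.array([0,0,-1.]); return np.stack([x,y,np.cross(x,y)],1)
E
python3 - <<'E'
from h import *
np.set_printoptions(precision=3,suppress=True)
s,p,R=cur(); print(R)
g=np.array([.5675-.105*np.cos(.158),-.371+.105*np.sin(.158)]); print(g)
for sg in (1,-1):
    print(sg); plan([g[0],g[1],.20],Rdown(-.158,sg))
E
```

```text
[[-0.     0.238  0.971]
 [-0.001  0.971 -0.238]
 [-1.    -0.002 -0.   ]]
[ 0.464 -0.354]
1
n 22 tool shift cm [  1.5  -88.31  53.5 ] rotvec [-0.083 -0.     0.002]
{"dx":0.07,"dy":-4.01,"dz":2.43,"rx":-0.004,"ry":-0.000,"rz":0.000}
{"dx":0.07,"dy":-4.02,"dz":2.42,"rx":-0.004,"ry":-0.000,"rz":0.000}
{"dx":0.07,"dy":-4.03,"dz":2.40,"rx":-0.004,"ry":-0.000,"rz":0.000}
{"dx":0.07,"dy":-4.04,"dz":2.39,"rx":-0.004,"ry":-0.000,"rz":0.000}
{"dx":0.07,"dy":-4.05,"dz":2.37,"rx":-0.004,"ry":-0.000,"rz":0.000}
{"dx":0.07,"dy":-4.06,"dz":2.36,"rx":-0.004,"ry":-0.000,"rz":0.000}
{"dx":0.07,"dy":-4.07,"dz":2.34,"rx":-0.004,"ry":-0.000,"rz":0.000}
{"dx":0.07,"dy":-4.08,"dz":2.33,"rx":-0.004,"ry":-0.000,"rz":0.000}
{"dx":0.07,"dy":-4.09,"dz":2.31,"rx":-0.004,"ry":-0.000,"rz":0.000}
{"dx":0.07,"dy":-4.09,"dz":2.29,"rx":-0.004,"ry":-0.000,"rz":0.000}
{"dx":0.07,"dy":-4.10,"dz":2.28,"rx":-0.004,"ry":-0.000,"rz":0.000}
{"dx":0.07,"dy":-4.11,"dz":2.26,"rx":-0.004,"ry":-0.000,"rz":0.000}
{"dx":0.07,"dy":-4.12,"dz":2.25,"rx":-0.004,"ry":-0.000,"rz":0.000}
{"dx":0.06,"dy":-4.13,"dz":2.23,"rx":-0.004,"ry":-0.0
[... 1371 characters left out ...]
.26,"dz":4.11,"rx":0.139,"ry":0.000,"rz":0.000}
{"dx":0.06,"dy":2.81,"dz":3.76,"rx":0.139,"ry":0.000,"rz":0.000}
{"dx":0.06,"dy":3.31,"dz":3.33,"rx":0.139,"ry":0.000,"rz":0.000}
{"dx":0.06,"dy":3.74,"dz":2.84,"rx":0.139,"ry":0.000,"rz":0.000}
{"dx":0.06,"dy":4.09,"dz":2.30,"rx":0.139,"ry":0.000,"rz":0.000}
{"dx":0.06,"dy":4.37,"dz":1.71,"rx":0.139,"ry":0.000,"rz":0.000}
{"dx":0.06,"dy":4.57,"dz":1.09,"rx":0.139,"ry":0.000,"rz":0.000}
{"dx":0.06,"dy":4.67,"dz":0.44,"rx":0.139,"ry":0.000,"rz":0.000}
{"dx":0.06,"dy":4.69,"dz":-0.21,"rx":0.139,"ry":0.000,"rz":0.000}
{"dx":0.06,"dy":4.61,"dz":-0.86,"rx":0.139,"ry":0.000,"rz":0.000}
{"dx":0.06,"dy":4.45,"dz":-1.49,"rx":0.139,"ry":0.000,"rz":0.000}
```

```bash
python3 -m pendant '[{"dy":-4.0,"dz":2.4},{"dy":-4.0,"dz":2.4},{"dy":-4.0,"dz":2.4},{"dy":-4.0,"dz":2.4},{"dy":-4.0,"dz":2.4},{"dy":-4.0,"dz":2.4},{"dy":-4.0,"dz":2.4},{"dy":-4.0,"dz":2.4}]'
python3 -m pendant '[{"dy":-4.0,"dz":2.4},{"dy":-4.0,"dz":2.4},{"dy":-4.0,"dz":2.4},{"dy":-4.0,"dz":2.4},{"dy":-4.0,"dz":2.4},{"dy":-4.0,"dz":2.4}]'
python3 - <<'E'
from h import *
print(cur()[0]['qpos'].round(2)); plan([.38,-.354,.23],Rdown(-.158,1))
E
```

```text
[ 1.25  0.12  1.65  0.    1.37 -0.08]
n 22 tool shift cm [ -1.5  -90.27  45.35] rotvec [-0.083 -0.     0.002]
{"dx":-0.07,"dy":-4.10,"dz":2.06,"rx":-0.004,"ry":-0.000,"rz":0.000}
{"dx":-0.07,"dy":-4.11,"dz":2.05,"rx":-0.004,"ry":-0.000,"rz":0.000}
{"dx":-0.07,"dy":-4.12,"dz":2.03,"rx":-0.004,"ry":-0.000,"rz":0.000}
{"dx":-0.07,"dy":-4.13,"dz":2.01,"rx":-0.004,"ry":-0.000,"rz":0.000}
{"dx":-0.07,"dy":-4.13,"dz":2.00,"rx":-0.004,"ry":-0.000,"rz":0.000}
{"dx":-0.07,"dy":-4.14,"dz":1.98,"rx":-0.004,"ry":-0.000,"rz":0.000}
{"dx":-0.07,"dy":-4.15,"dz":1.97,"rx":-0.004,"ry":-0.000,"rz":0.000}
{"dx":-0.07,"dy":-4.16,"dz":1.95,"rx":-0.004,"ry":-0.000,"rz":0.000}
{"dx":-0.07,"dy":-4.16,"dz":1.94,"rx":-0.004,"ry":-0.000,"rz":0.000}
{"dx":-0.07,"dy":-4.17,"dz":1.92,"rx":-0.004,"ry":-0.000,"rz":0.000}
{"dx":-0.07,"dy":-4.18,"dz":1.91,"rx":-0.004,"ry":-0.000,"rz":0.000}
{"dx":-0.07,"dy":-4.18,"dz":1.89,"rx":-0.004,"ry":-0.000,"rz":0.000}
{"dx":-0.07,"dy":-4.19,"dz":1.87,"rx":-0.004,"ry":-0.000,"rz":0.000}
{"dx":-0.07,"dy":-4.20,"dz":1.86,"rx":-0.004,"ry":-0.000,"rz":0.000}
{"dx":-0.07,"dy":-4.21,"dz":1.84,"rx":-0.004,"ry":-0.000,"rz":0.000}
{"dx":-0.07,"dy":-4.21,"dz":1.83,"rx":-0.004,"ry":-0.000,"rz":0.000}
{"dx":-0.07,"dy":-4.22,"dz":1.81,"rx":-0.004,"ry":-0.000,"rz":0.000}
{"dx":-0.07,"dy":-4.23,"dz":1.79,"rx":-0.004,"ry":-0.000,"rz":0.000}
{"dx":-0.07,"dy":-4.23,"dz":1.78,"rx":-0.004,"ry":-0.000,"rz":0.000}
{"dx":-0.07,"dy":-4.24,"dz":1.76,"rx":-0.004,"ry":-0.000,"rz":0.000}
{"dx":-0.07,"dy":-4.25,"dz":1.75,"rx":-0.004,"ry":-0.000,"rz":0.000}
{"dx":-0.07,"dy":-4.25,"dz":1.73,"rx":-0.004,"ry":-0.000,"rz":0.000}$[0]: bad value
$[0]: bad value
```

```bash
python3 -m pendant '[{"dx":0,"dy":-4.0,"dz":2.4,"rx":0,"ry":0,"rz":0,"fingers":0}]'; python3 -m pendant --help | head -20
```

```text
clock: 0.25
tool_pos: [0.1679, 0.5883, 0.2127]
tcp_rot: [-2.122, 1.569, -2.36]
wrist_force: [0.6, -0.3, 0.8]
opening: 0.0948invalid input: not JSON, or not a number
```

```bash
python3 -m pendant '[{"dx":0,"dy":-4.0,"dz":2.4,"rx":0,"ry":0,"rz":0,"fingers":0},{"dx":0,"dy":-4.0,"dz":2.4,"rx":0,"ry":0,"rz":0,"fingers":0},{"dx":0,"dy":-4.0,"dz":2.4,"rx":0,"ry":0,"rz":0,"fingers":0},{"dx":0,"dy":-4.0,"dz":2.4,"rx":0,"ry":0,"rz":0,"fingers":0},{"dx":0,"dy":-4.0,"dz":2.4,"rx":0,"ry":0,"rz":0,"fingers":0},{"dx":0,"dy":-4.0,"dz":2.4,"rx":0,"ry":0,"rz":0,"fingers":0},{"dx":0,"dy":-4.0,"dz":2.4,"rx":0,"ry":0,"rz":0,"fingers":0},{"dx":0,"dy":-4.0,"dz":2.4,"rx":0,"ry":0,"rz":0,"fingers":0}]'
python3 -m pendant '[{"dx":0,"dy":-4.0,"dz":2.4,"rx":0,"ry":0,"rz":0,"fingers":0},{"dx":0,"dy":-4.0,"dz":2.4,"rx":0,"ry":0,"rz":0,"fingers":0},{"dx":0,"dy":-4.0,"dz":2.4,"rx":0,"ry":0,"rz":0,"fingers":0},{"dx":0,"dy":-4.0,"dz":2.4,"rx":0,"ry":0,"rz":0,"fingers":0},{"dx":0,"dy":-4.0,"dz":2.4,"rx":0,"ry":0,"rz":0,"fingers":0},{"dx":0,"dy":-4.0,"dz":1.5,"rx":0,"ry":0,"rz":0,"fingers":0},{"dx":0,"dy":-4.0,"dz":1.5,"rx":0,"ry":0,"rz":0,"fingers":0},{"dx":0,"dy":-4.0,"dz":1.5,"rx":0,"ry":0,"rz":0,"fingers":0}]'
python3 - <<'E'
from h import *
print(cur()[0]['qpos'].round(2)); plan([.38,-.339,.23],Rdown(-.158,1))
E
```

```text
clock: 1.05
tool_pos: [0.2788, 0.2284, 0.2144]
tcp_rot: [0.381, 1.57, 0.141]
wrist_force: [0.8, 1.5, 0.9]
opening: 0.0952
clock: 1.85
tool_pos: [0.3626, -0.1219, 0.2146]
tcp_rot: [0.173, 1.57, -0.068]
wrist_force: [0.2, 1.1, -0.1]
opening: 0.0949
[-0.47 -0.52  2.2   0.    1.46 -1.79]
n 5 tool shift cm [ -1.54 -20.66   6.89] rotvec [-0.084  0.001 -0.   ]
{"dx":-0.31,"dy":-4.13,"dz":1.38,"rx":-0.017,"ry":0.000,"rz":-0.000}
{"dx":-0.31,"dy":-4.15,"dz":1.31,"rx":-0.017,"ry":0.000,"rz":-0.000}
{"dx":-0.31,"dy":-4.18,"dz":1.24,"rx":-0.017,"ry":0.000,"rz":-0.000}
{"dx":-0.31,"dy":-4.20,"dz":1.17,"rx":-0.017,"ry":0.000,"rz":-0.000}
{"dx":-0.31,"dy":-4.22,"dz":1.10,"rx":-0.017,"ry":0.000,"rz":-0.000}
```

```bash
python3 - <<'E'
from h import *
from rig import bot
s=bot.get_state(); d=bot.snapshot("wrist"); cv2.imwrite("pics/w1.png",d["pixels"][:,:,::-1]); np.savez("w1.npz",p=s['tool_pos'],r=s['tcp_rot'])
E
python3 -m pendant '[{"dx":-0.3,"dy":-4.1,"dz":1.4,"rx":-0.017,"ry":0,"rz":0,"fingers":0},{"dx":-0.3,"dy":-4.2,"dz":1.3,"rx":-0.017,"ry":0,"rz":0,"fingers":0},{"dx":-0.3,"dy":-4.2,"dz":1.2,"rx":-0.017,"ry":0,"rz":0,"fingers":0},{"dx":-0.3,"dy":-4.2,"dz":1.2,"rx":-0.017,"ry":0,"rz":0,"fingers":0},{"dx":-0.3,"dy":-4.2,"dz":1.1,"rx":-0.017,"ry":0,"rz":0,"fingers":0},{"dx":0,"dy":0,"dz":0,"rx":0,"ry":0,"rz":0,"fingers":0},{"dx":0,"dy":0,"dz":0,"rx":0,"ry":0,"rz":0,"fingers":0}]'
python3 - <<'E'
from h import *
from rig import bot
s=bot.get_state(); d=bot.snapshot("wrist"); cv2.imwrite("pics/w2.png",d["pixels"][:,:,::-1]); np.savez("w2.npz",p=s['tool_pos'],r=s['tcp_rot']); print(s['tool_pos'],s['dq'].round(3))
E
```

```text
clock: 2.6
tool_pos: [0.3804, -0.3375, 0.229]
tcp_rot: [2.286, 1.569, 2.128]
wrist_force: [-0.6, -0.2, 0.2]
opening: 0.0955
[ 0.38037706 -0.33747255  0.22898645] [ 0.027 -0.035  0.026  0.002  0.004 -0.001]
```

View pics/w1.png

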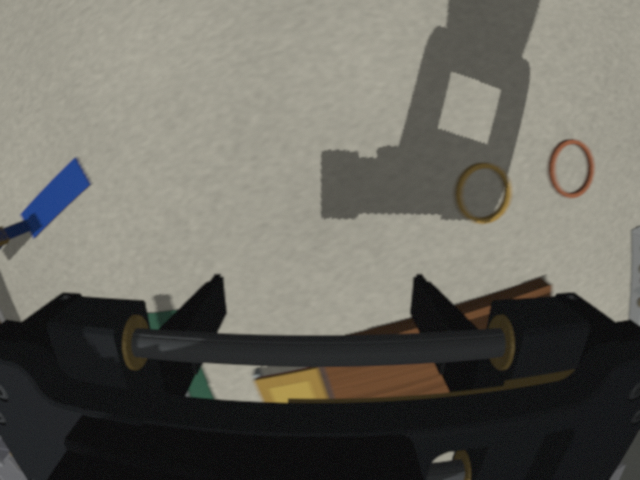

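View pics/w2.png

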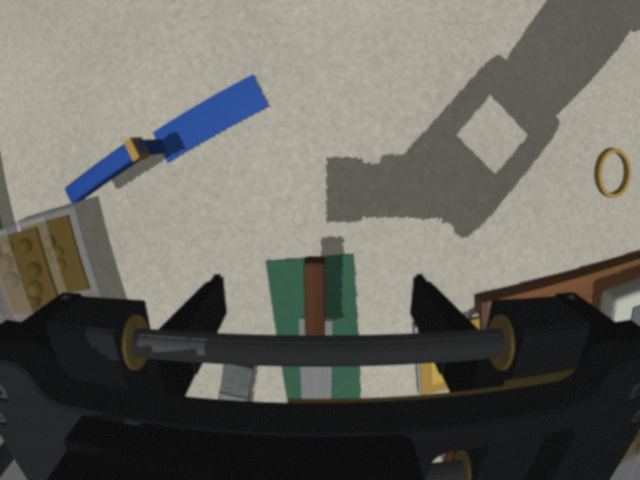

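```bash
cat >> h.py <<'E'
KW=(371.64829954,317.96075067,241.08344697)
M=np.array([[4.41059191e-04,2.70655719e-01,-9.62676107e-01,-1.70759310e-01],[9.99999757e-01,4.01204401e-04,5.70957714e-04,-1.43915238e-03],[5.40762861e-04,-9.62676124e-01,-2.70655476e-01,-7.62645116e-02],[0,0,0,1]])
def wray(px,z,p,r):
    f,u,v=KW; a=np.array([px[0]-u,px[1]-v]); rr=np.linalg.norm(a); th=rr/f; a=a/rr
    c=np.array([np.sin(th)*a[0],-np.sin(th)*a[1],-np.cos(th)])
    T=np.eye(4); T[:3,:3]=Rn.from_euler('xyz',r).as_matrix(); T[:3,3]=p; T=T@M
    d=T[:3,:3]@c; o=T[:3,3]; return o+d*(z-o[2])/d[2]
def wproj(X,p,r):
    T=np.eye(4); T[:3,:3]=Rn.from_euler('xyz',r).as_matrix(); T[:3,3]=p; T=T@M
    c=(np.asarray(X)-T[:3,3])@T[:3,:3]; q=np.array([c[0],-c[1],-c[2]]); th=np.arctan2(np.hypot(q[0],q[1]),q[2]); f,u,v=KW; n=np.hypot(q[0],q[1])
    return np.array([u+f*th*q[0]/n,v+f*th*q[1]/n])
E
python3 - <<'E'
from h import *
np.set_printoptions(precision=4,suppress=True)
w=np.load('w2.npz'); p,r=w['p'],w['r']
for px,z in [((305,258),.077),((325,258),.077),((305,325),.077),((325,325),.077),((266,262),.003),((354,254),.003)]: print(px,wray(px,z,p,r))
c,s=np.cos(-.158),np.sin(-.158)
for L in [(-.154,.01),(-.154,-.01)]: print('pred handle end',.5675+c*L[0]-s*L[1],-.371+s*L[0]+c*L[1])
c,s=np.cos(-.066),np.sin(-.066)
for L in [(-.125,-.05),(-.125,.05)]: print('pred mat',.556+c*L[0]-s*L[1],-.366+s*L[0]+c*L[1])
t,P0,R=cur(); plan([.45,-.352,.23],Rdown(-.158,-1))
E
```

```text
(305, 258) [ 0.4083 -0.3553  0.077 ]
(325, 258) [ 0.4111 -0.3373  0.077 ]
(305, 325) [ 0.4767 -0.3671  0.077 ]
(325, 325) [ 0.4798 -0.3477  0.077 ]
(266, 262) [ 0.4298 -0.4064  0.003 ]
(354, 254) [ 0.436  -0.3067  0.003 ]
pred handle end 0.41699166679840644 -0.33689367160074124
pred handle end 0.4138447981038566 -0.35664455050319166
pred mat 0.4279745464658475 -0.40764712772058276
pred mat 0.4345697559093497 -0.30786484867066155
n 22 tool shift cm [-0.1  -0.43  7.11] rotvec [-3.14   0.002 -0.001]
{"dx":-0.00,"dy":-0.02,"dz":0.32,"rx":-0.143,"ry":0.000,"rz":-0.000}
{"dx":-0.00,"dy":-0.07,"dz":0.32,"rx":-0.143,"ry":0.000,"rz":-0.000}
{"dx":-0.00,"dy":-0.11,"dz":0.30,"rx":-0.143,"ry":0.000,"rz":-0.000}
{"dx":-0.00,"dy":-0.15,"dz":0.29,"rx":-0.143,"ry":0.000,"rz":-0.000}
{"dx":-0.00,"dy":-0.19,"dz":0.26,"rx":-0.143,"ry":0.000,"rz":-0.000}
{"dx":-0.00,"dy":-0.23,"dz":0.23,"rx":-0.143,"ry":0.000,"rz":-0.000}
{"dx":-0.00,"dy":-0.26,"dz":0.20,"rx":-0.143,"ry":0.000,"rz":-0.000}
{"dx":-0.00,"dy":-0.28,"dz":0.16,"rx":-0.143,"ry":0.000,"rz":-0.000}
{"dx":-0.00,"dy":-0.30,"dz":0.12,"rx":-0.143,"
[... 230 characters left out ...]

{"dx":-0.00,"dy":-0.32,"dz":-0.06,"rx":-0.143,"ry":0.000,"rz":-0.000}
{"dx":-0.00,"dy":-0.30,"dz":-0.11,"rx":-0.143,"ry":0.000,"rz":-0.000}
{"dx":-0.00,"dy":-0.29,"dz":-0.15,"rx":-0.143,"ry":0.000,"rz":-0.000}
{"dx":-0.00,"dy":-0.26,"dz":-0.19,"rx":-0.143,"ry":0.000,"rz":-0.000}
{"dx":-0.00,"dy":-0.23,"dz":-0.23,"rx":-0.143,"ry":0.000,"rz":-0.000}
{"dx":-0.00,"dy":-0.20,"dz":-0.26,"rx":-0.143,"ry":0.000,"rz":-0.000}
{"dx":-0.00,"dy":-0.16,"dz":-0.28,"rx":-0.143,"ry":0.000,"rz":-0.000}
{"dx":-0.00,"dy":-0.12,"dz":-0.30,"rx":-0.143,"ry":0.000,"rz":-0.000}
{"dx":-0.00,"dy":-0.07,"dz":-0.32,"rx":-0.143,"ry":0.000,"rz":-0.000}
{"dx":-0.00,"dy":-0.03,"dz":-0.32,"rx":-0.143,"ry":0.000,"rz":-0.000}
```

```bash
python3 -m pendant '[{"dx":0,"dy":0,"dz":0,"rx":0.143,"ry":0,"rz":0,"fingers":0},{"dx":0,"dy":0,"dz":0,"rx":0.143,"ry":0,"rz":0,"fingers":0},{"dx":0,"dy":0,"dz":0,"rx":0.143,"ry":0,"rz":0,"fingers":0},{"dx":0,"dy":0,"dz":0,"rx":0.143,"ry":0,"rz":0,"fingers":0},{"dx":0,"dy":0,"dz":0,"rx":0.143,"ry":0,"rz":0,"fingers":0},{"dx":0,"dy":0,"dz":0,"rx":0.143,"ry":0,"rz":0,"fingers":0},{"dx":0,"dy":0,"dz":0,"rx":0.143,"ry":0,"rz":0,"fingers":0}]' | head -1
python3 -m pendant '[{"dx":0,"dy":0,"dz":0,"rx":0.143,"ry":0,"rz":0,"fingers":0},{"dx":0,"dy":0,"dz":0,"rx":0.143,"ry":0,"rz":0,"fingers":0},{"dx":0,"dy":0,"dz":0,"rx":0.143,"ry":0,"rz":0,"fingers":0},{"dx":0,"dy":0,"dz":0,"rx":0.143,"ry":0,"rz":0,"fingers":0},{"dx":0,"dy":0,"dz":0,"rx":0.143,"ry":0,"rz":0,"fingers":0},{"dx":0,"dy":0,"dz":0,"rx":0.143,"ry":0,"rz":0,"fingers":0},{"dx":0,"dy":0,"dz":0,"rx":0.143,"ry":0,"rz":0,"fingers":0},{"dx":0,"dy":0,"dz":0,"rx":0.143,"ry":0,"rz":0,"fingers":0}]' | head -1
python3 -m pendant '[{"dx":0,"dy":0,"dz":0,"rx":0.143,"ry":0,"rz":0,"fingers":0},{"dx":0,"dy":0,"dz":0,"rx":0.143,"ry":0,"rz":0,"fingers":0},{"dx":0,"dy":0,"dz":0,"rx":0.143,"ry":0,"rz":0,"fingers":0},{"dx":0,"dy":0,"dz":0,"rx":0.143,"ry":0,"rz":0,"fingers":0},{"dx":0,"dy":0,"dz":0,"rx":0.143,"ry":0,"rz":0,"fingers":0},{"dx":0,"dy":0,"dz":0,"rx":0.143,"ry":0,"rz":0,"fingers":0},{"dx":0,"dy":0,"dz":0,"rx":0.143,"ry":0,"rz":0,"fingers":0}]'
python3 - <<'E'
from h import *
from rig import bot
s=bot.get_state(); d=bot.snapshot("wrist"); cv2.imwrite("pics/w3.png",d["pixels"][:,:,::-1]); np.savez("w3.npz",p=s['tool_pos'],r=s['tcp_rot']); print(s['tool_pos'],s['qpos'].round(2))
g=np.array([.5675-.105*np.cos(.158),-.371+.105*np.sin(.158)])
plan([*g,.11],Rdown(-.158,-1))
E
```

```text
clock: 3.35
clock: 4.15
clock: 4.85
tool_pos: [0.3808, -0.3355, 0.2297]
tcp_rot: [-2.666, 1.571, 0.311]
wrist_force: [0.4, 0.6, 0.2]
opening: 0.0953
[ 0.38077418 -0.3355373   0.22967981] [-0.83 -0.21  1.95  0.    1.4   0.91]
n 4 tool shift cm [11.97  0.48 -8.5 ] rotvec [-0.01 -0.    0.  ]
{"dx":2.99,"dy":0.12,"dz":-2.12,"rx":-0.002,"ry":-0.000,"rz":0.000}
{"dx":2.99,"dy":0.12,"dz":-2.12,"rx":-0.002,"ry":-0.000,"rz":0.000}
{"dx":2.99,"dy":0.13,"dz":-2.12,"rx":-0.002,"ry":-0.000,"rz":0.000}
{"dx":2.99,"dy":0.13,"dz":-2.12,"rx":-0.002,"ry":-0.000,"rz":0.000}
```

View pics/w3.png

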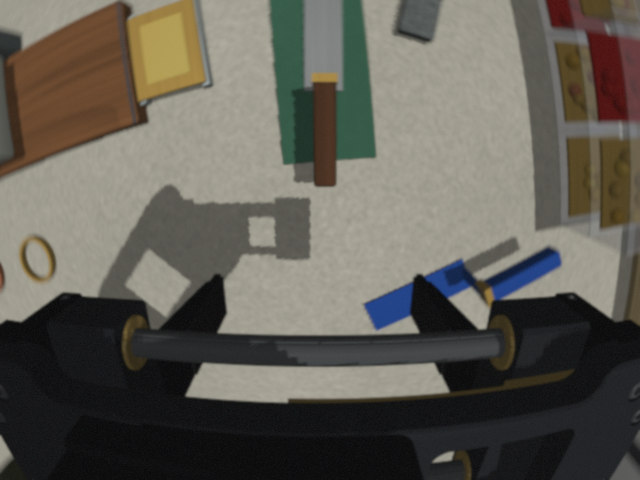

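```bash
python3 - <<'E'
from h import *
np.set_printoptions(precision=4,suppress=True)
w=np.load('w3.npz'); p,r=w['p'],w['r']
for px,z in [((314,185),.053),((336,185),.053),((314,160),.077),((336,160),.077),((313,85),.077),((337,85),.077),((303,87),.006),((341,89),.006),
 ((284,164),.003),((376,156),.003)]: print(px,wray(px,z,p,r))
for n,X in [('plaque far(-y,-x)',(-.05,-.04,.024)),('pl -x+y',(-.05,.04,.024)),('deck',(-.075,.0415,.028)),('deckfar',(.075,.0415,.028))]:
    c,s=np.cos(.011),np.sin(.011); print(n,wproj([.5875+c*X[0]-s*X[1],-.2025+s*X[0]+c*X[1],X[2]],p,r))
E
python3 -m pendant '[{"dx":2.0,"dy":0.1,"dz":-2.1,"rx":-0.002,"ry":0,"rz":0,"fingers":0},{"dx":3.0,"dy":0.1,"dz":-2.1,"rx":-0.002,"ry":0,"rz":0,"fingers":0},{"dx":3.0,"dy":0.1,"dz":-2.1,"rx":-0.002,"ry":0,"rz":0,"fingers":0},{"dx":3.0,"dy":0.1,"dz":-2.1,"rx":-0.002,"ry":0,"rz":0,"fingers":0},{"dx":0,"dy":0,"dz":0,"rx":0,"ry":0,"rz":0,"fingers":0},{"dx":0,"dy":0,"dz":0,"rx":0,"ry":0,"rz":0,"fingers":0}]'
python3 - <<'E'
from h import *
from rig import bot
s=bot.get_state(); d=bot.snapshot("wrist"); cv2.imwrite("pics/w4.png",d["pixels"][:,:,::-1]); np.savez("w4.npz",p=s['tool_pos'],r=s['tcp_rot']); print(s['tool_pos'],s['qpos'].round(2))
E
```

```text
(314, 185) [ 0.4145 -0.3357  0.053 ]
(336, 185) [ 0.4111 -0.3561  0.053 ]
(314, 160) [ 0.439  -0.3401  0.077 ]
(336, 160) [ 0.4359 -0.3589  0.077 ]
(313, 85) [ 0.5039 -0.35    0.077 ]
(337, 85) [ 0.5006 -0.3703  0.077 ]
(303, 87) [ 0.514  -0.3402  0.006 ]
(341, 89) [ 0.5055 -0.3789  0.006 ]
(284, 164) [ 0.4363 -0.3063  0.003 ]
(376, 156) [ 0.4292 -0.4048  0.003 ]
plaque far(-y,-x) [205.4038  81.9189]
pl -x+y [137.7869 102.1764]
deck [138.8314 124.3425]
deckfar [122.0604   0.7104]
clock: 5.5
tool_pos: [0.4627, -0.3531, 0.1193]
tcp_rot: [-0.524, 1.569, 2.469]
wrist_force: [0.2, -0.2, 0.2]
opening: 0.0949
[ 0.46270422 -0.35307083  0.11930495] [-0.74  0.06  1.89 -0.    1.2   0.98]
```

View pics/w4.png

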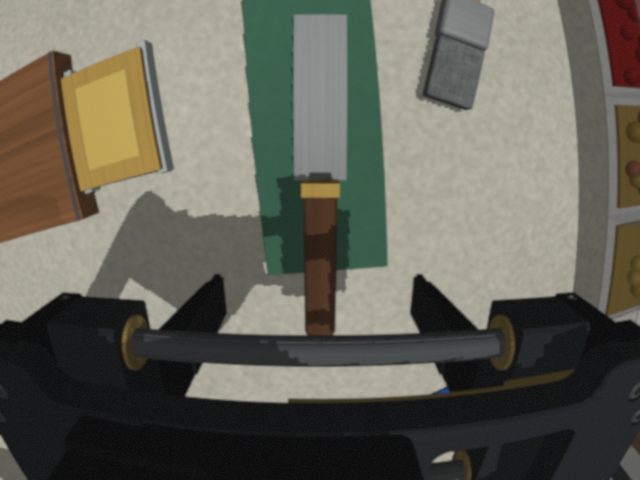

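```bash
python3 - <<'E'
from h import *
np.set_printoptions(precision=4,suppress=True)
w=np.load('w4.npz'); p,r=w['p'],w['r']
for px,z in [((294,15),.006),((347,15),.006),((294,175),.006),((347,178),.006),((302,195),.077),((339,195),.077)]: print(px,wray(px,z,p,r))
E
python3 -m pendant '[{"dx":2.5,"dy":0,"dz":0,"rx":0,"ry":0,"rz":0,"fingers":0},{"dx":2.5,"dy":0,"dz":0,"rx":0,"ry":0,"rz":0,"fingers":0},{"dx":2.2,"dy":0,"dz":0,"rx":0,"ry":0,"rz":0,"fingers":0},{"dx":0,"dy":0,"dz":0,"rx":0,"ry":0,"rz":0,"fingers":0},{"dx":0,"dy":0,"dz":0,"rx":0,"ry":0,"rz":0,"fingers":0}]'
```

```text
(294, 15) [ 0.6386 -0.3594  0.006 ]
(347, 15) [ 0.6327 -0.3993  0.006 ]
(294, 175) [ 0.5139 -0.3405  0.006 ]
(347, 178) [ 0.5056 -0.3803  0.006 ]
(302, 195) [ 0.5078 -0.3489  0.077 ]
(339, 195) [ 0.5047 -0.3701  0.077 ]
clock: 6.05
tool_pos: [0.4634, -0.355, 0.0498]
tcp_rot: [2.549, 1.568, -0.745]
wrist_force: [0.3, -0.8, 0.5]
opening: 0.095
```

```bash
python3 -m pendant '[{"dx":0.3,"dy":0,"dz":0,"rx":0,"ry":0,"rz":0,"fingers":0},{"dx":0,"dy":0,"dz":0,"rx":0,"ry":0,"rz":0,"fingers":0.5},{"dx":0,"dy":0,"dz":0,"rx":0,"ry":0,"rz":0,"fingers":1},{"dx":0,"dy":0,"dz":0,"rx":0,"ry":0,"rz":0,"fingers":1},{"dx":0,"dy":0,"dz":0,"rx":0,"ry":0,"rz":0,"fingers":1},{"dx":0,"dy":0,"dz":0,"rx":0,"ry":0,"rz":0,"fingers":1},{"dx":0,"dy":0,"dz":0,"rx":0,"ry":0,"rz":0,"fingers":1},{"dx":0,"dy":0,"dz":0,"rx":0,"ry":0,"rz":0,"fingers":1}]' 20
python3 -m pendant '[{"dx":0,"dy":0,"dz":0,"rx":0,"ry":0,"rz":0,"fingers":1},{"dx":0,"dy":0,"dz":0,"rx":0,"ry":0,"rz":0,"fingers":1},{"dx":0,"dy":0,"dz":0,"rx":0,"ry":0,"rz":0,"fingers":1}]' 55
```

```text
clock: 6.85
tool_pos: [0.463, -0.3544, 0.0446]
tcp_rot: [-0.536, 1.571, 2.453]
wrist_force: [0.7, -0.1, -0.7]
opening: 0.0445
clock: 7.15
tool_pos: [0.463, -0.3544, 0.0446]
tcp_rot: [-0.977, 1.571, 2.012]
wrist_force: [0.1, 0.4, 0.6]
opening: 0.0205
```

```bash
cat >> h.py <<'E'
OFF=np.array([0.0416,0.0,-0.105])  # spatula origin in tool
S0=np.array([.5875,-.2025]); SY=.011
def st2w(x,y,z):
    c,s=np.cos(SY),np.sin(SY); return np.array([S0[0]+c*x-s*y,S0[1]+s*x+c*y,z])
def tgt(x,y,z,phi=0,yaw=None):
    """blade ORIGIN at station mm x,y, z underside mm; roll phi deg (lifting -y side) -> TCP pose"""
    yaw=SY if yaw is None else yaw
    Rs=Rn.from_euler('z',yaw).as_matrix()@Rn.from_euler('x',-phi,degrees=True).as_matrix()
    # tool axes in spatula: x=-z, y=-y, z=-x
    Rt=Rs@np.array([[0,0,-1.],[0,-1,0],[-1,0,0]])
    o=st2w(x/1e3,y/1e3,z/1e3); return o-Rt@OFF,Rt
def spose():
    s,p,R=cur(); o=p+R@OFF; c,sn=np.cos(SY),np.sin(SY); d=o[:2]-S0
    Rs=R@np.array([[0,0,-1.],[0,-1,0],[-1,0,0]]).T
    e=Rn.from_matrix(Rs).as_euler('ZYX'); print('t %.2f'%s['clock'],'blade st mm',(1e3*np.array([c*d[0]+sn*d[1],-sn*d[0]+c*d[1],o[2]])).round(1),'yaw-SY %.4f pitch %.4f roll %.2fdeg'%(e[0]-SY,e[1],-np.degrees(e[2])),'F',np.round(s['wrist_force'],1),'open',round(s['opening'],4))
E
python3 -m pendant '[{"dx":-1,"dy":0,"dz":0,"rx":0,"ry":0,"rz":0,"fingers":1},{"dx":-2,"dy":0,"dz":0,"rx":0,"ry":0,"rz":0,"fingers":1},{"dx":-2.5,"dy":0,"dz":0,"rx":0,"ry":0,"rz":0,"fingers":1},{"dx":-2.5,"dy":0,"dz":0,"rx":0,"ry":0,"rz":0,"fingers":1},{"dx":0,"dy":0,"dz":0,"rx":0,"ry":0,"rz":0,"fingers":1}]'
python3 - <<'E'
from h import *
spose()
plan(*tgt(-145,-12,75)) 
from rig import bot
s=bot.get_state(); d=bot.snapshot("wrist"); cv2.imwrite("pics/w5.png",d["pixels"][:,:,::-1]); np.savez("w5.npz",p=s['tool_pos'],r=s['tcp_rot']);
E
```

```text
clock: 7.65
tool_pos: [0.4652, -0.3565, 0.1296]
tcp_rot: [2.545, 1.562, -0.748]
wrist_force: [1.2, -1.1, -0.8]
opening: 0.0195
t 7.65 blade st mm [ -20.2 -169.9   88.8] yaw-SY -0.1632 pitch -0.0071 roll 0.27deg F [ 1.2 -1.1 -0.8] open 0.0195
n 4 tool shift cm [  1.14 -11.83  14.72] rotvec [-0.163 -0.007 -0.005]
{"dx":0.29,"dy":-2.96,"dz":3.68,"rx":-0.041,"ry":-0.002,"rz":-0.001}
{"dx":0.30,"dy":-3.11,"dz":3.56,"rx":-0.041,"ry":-0.002,"rz":-0.001}
{"dx":0.31,"dy":-3.25,"dz":3.43,"rx":-0.041,"ry":-0.002,"rz":-0.001}
{"dx":0.32,"dy":-3.38,"dz":3.29,"rx":-0.041,"ry":-0.002,"rz":-0.001}
```

View pics/w5.png

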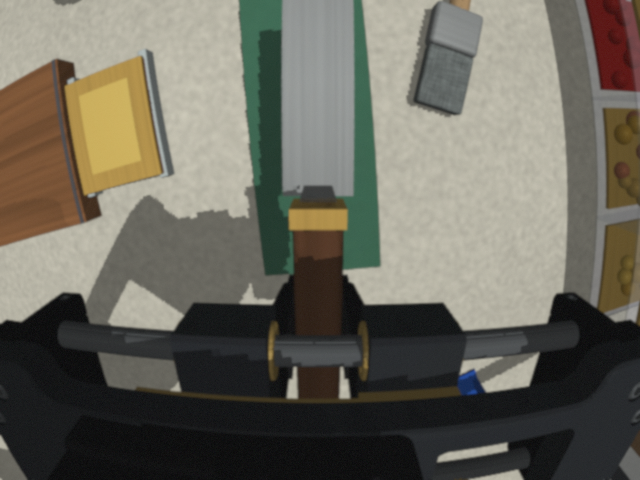

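```bash
python3 - <<'E'
from h import *
w=np.load('w5.npz'); p,r=w['p'],w['r']; R=Rn.from_euler('xyz',r).as_matrix()
for sl in (0,.02,-.02):
  for L in [(-.06,.02),(-.06,-.02),(.03,.02),(.03,-.02)]:
    v=np.array([0.0386-.0+0,-L[1],-.105-L[0]]); g=np.array([-.019,0,0])
    v=g+Rn.from_rotvec([0,sl,0]).as_matrix()@(v-g)
    print(sl,L,wproj(p+R@v,p,r).round(1))
E
python3 -m pendant '[{"dx":0.3,"dy":-3.0,"dz":3.7,"rx":-0.041,"ry":0,"rz":0,"fingers":1},{"dx":0.3,"dy":-3.1,"dz":3.6,"rx":-0.041,"ry":-0.002,"rz":0,"fingers":1},{"dx":0.3,"dy":-3.2,"dz":3.4,"rx":-0.041,"ry":-0.002,"rz":0,"fingers":1},{"dx":0.3,"dy":-3.3,"dz":3.3,"rx":-0.041,"ry":-0.002,"rz":0,"fingers":1},{"dx":0,"dy":0,"dz":0,"rx":0,"ry":0,"rz":0,"fingers":1},{"dx":0,"dy":0,"dz":0,"rx":0,"ry":0,"rz":0,"fingers":1}]'
python3 - <<'E'
from h import *
spose()
plan(*tgt(-145,-12,25)) 
from rig import bot
s=bot.get_state(); d=bot.snapshot("wrist"); cv2.imwrite("pics/w6.png",d["pixels"][:,:,::-1]); np.savez("w6.npz",p=s['tool_pos'],r=s['tcp_rot']);
d=bot.snapshot("scene"); cv2.imwrite("pics/s6.png",d["pixels"][:,:,::-1])
E
```

```text
0 (-0.06, 0.02) [285.6 194.5]
0 (-0.06, -0.02) [355.8 194.5]
0 (0.03, 0.02) [284.8  38.1]
0 (0.03, -0.02) [356.5  38.2]
0.02 (-0.06, 0.02) [285.4 192.7]
0.02 (-0.06, -0.02) [356.  192.7]
0.02 (0.03, 0.02) [284.4  35. ]
0.02 (0.03, -0.02) [356.9  35.1]
-0.02 (-0.06, 0.02) [285.7 196.2]
-0.02 (-0.06, -0.02) [355.6 196.2]
-0.02 (0.03, 0.02) [285.2  41.2]
-0.02 (0.03, -0.02) [356.   41.4]
clock: 8.3
tool_pos: [0.3337, -0.215, 0.1112]
tcp_rot: [-0.167, 1.564, 2.987]
wrist_force: [-0.3, -0.0, -0.4]
opening: 0.0195
t 8.30 blade st mm [-149.2   -9.5   68.9] yaw-SY 0.0010 pitch 0.0071 roll -0.07deg F [-0.3 -0.  -0.4] open 0.0195
n 1 tool shift cm [ 4.46  0.24 -0.42] rotvec [0.001 0.007 0.001]
{"dx":4.46,"dy":0.24,"dz":-0.42,"rx":0.001,"ry":0.007,"rz":0.001}
```

View pics/w6.png

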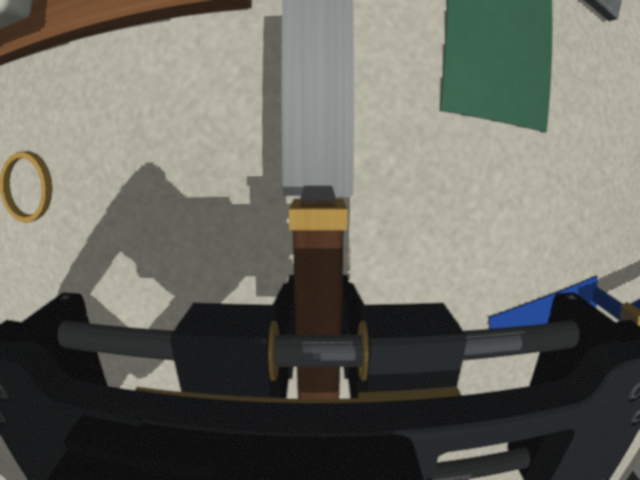

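View pics/s6.png

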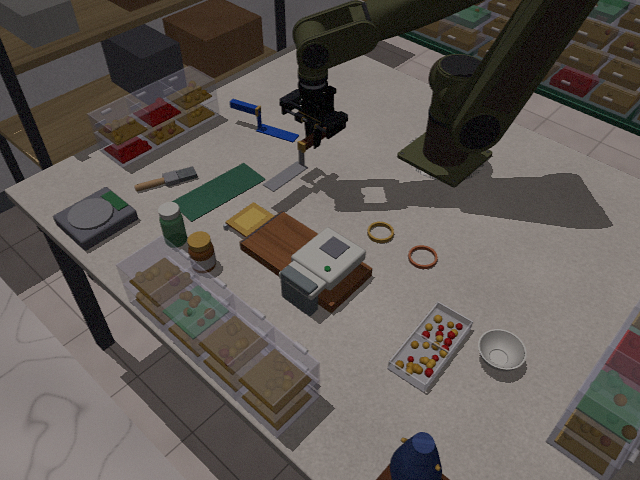

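```bash
python3 -m pendant '[{"dx":2.2,"dy":0.1,"dz":0,"rx":0,"ry":0.003,"rz":0,"fingers":1},{"dx":2.2,"dy":0.1,"dz":0,"rx":0,"ry":0.003,"rz":0,"fingers":1},{"dx":0,"dy":0,"dz":0,"rx":0,"ry":0,"rz":0,"fingers":1},{"dx":0,"dy":0,"dz":0,"rx":0,"ry":0,"rz":0,"fingers":1}]'
python3 - <<'E'
from h import *
spose(); 
from rig import bot
for i in range(2): print(bot.get_state()['tool_pos'])
d=bot.snapshot("top"); cv2.imwrite("pics/t7.png",cv2.resize(d["pixels"][150:300,340:490,::-1],None,fx=5,fy=5,interpolation=cv2.INTER_CUBIC))
d=bot.snapshot("scene"); cv2.imwrite("pics/s7.png",cv2.resize(d["pixels"][120:260,200:360,::-1],None,fx=4,fy=4,interpolation=cv2.INTER_CUBIC))
spose();plan(*tgt(-140,-12,7.5))
E
```

```text
clock: 8.8
tool_pos: [0.3352, -0.2187, 0.069]
tcp_rot: [-0.909, 1.569, 2.244]
wrist_force: [-0.1, -0.4, -1.2]
opening: 0.0195
t 8.80 blade st mm [-147.5  -13.3   27.3] yaw-SY 0.0004 pitch 0.0010 roll -0.07deg F [-0.1 -0.4 -1.2] open 0.0195
[ 0.33518539 -0.21865795  0.06896283]
[ 0.33518539 -0.21865795  0.06896283]
t 8.90 blade st mm [-146.8  -13.8   28.6] yaw-SY 0.0006 pitch -0.0012 roll 0.04deg F [-0.7 -0.3 -1. ] open 0.0197
n 1 tool shift cm [ 2.1  -0.18 -0.68] rotvec [ 0.001 -0.001 -0.001]
{"dx":2.10,"dy":-0.18,"dz":-0.68,"rx":0.001,"ry":-0.001,"rz":-0.001}
```

View pics/t7.png

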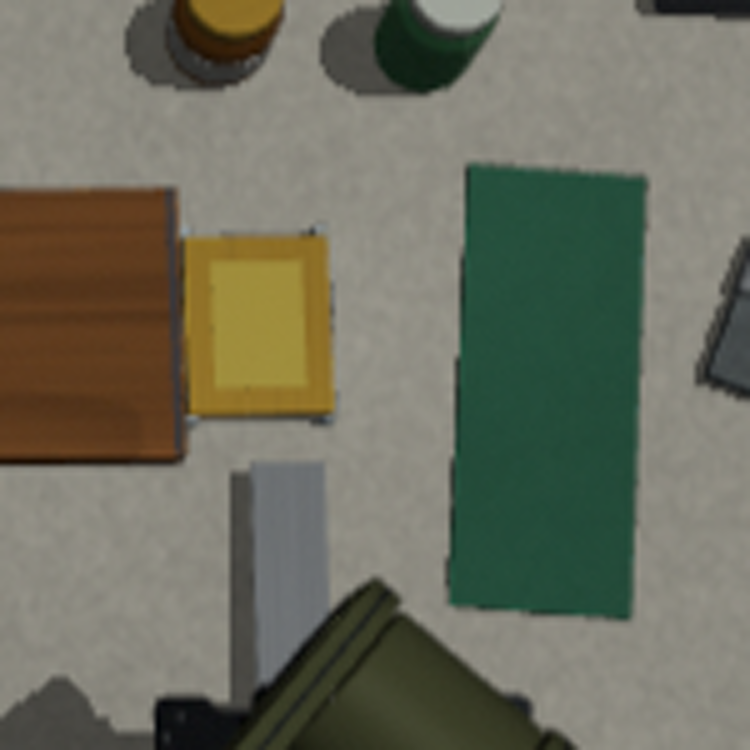

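View pics/s7.png

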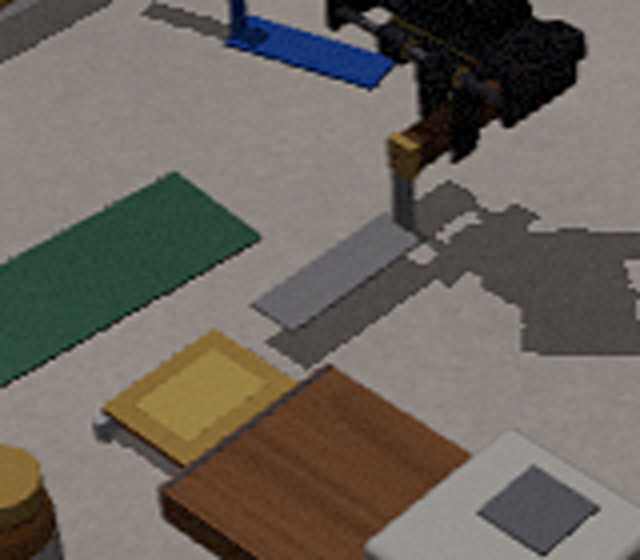

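```bash
sed -i 's/S0=np.array(\[.5875,-.2025\])/S0=np.array([.5875,-.2005])/' h.py; python3 -m pendant '[{"dx":1.0,"dy":-0.3,"dz":0,"rx":0,"ry":0,"rz":0,"fingers":1},{"dx":1.1,"dy":-0.3,"dz":0,"rx":0,"ry":0,"rz":0,"fingers":1},{"dx":0,"dy":0,"dz":0,"rx":0,"ry":0,"rz":0,"fingers":1},{"dx":0,"dy":0,"dz":0,"rx":0,"ry":0,"rz":0,"fingers":1}]'
python3 - <<'E'
from h import *
spose(); 
from rig import bot
d=bot.snapshot("scene"); cv2.imwrite("pics/s8.png",cv2.resize(d["pixels"][120:260,200:360,::-1],None,fx=4,fy=4,interpolation=cv2.INTER_CUBIC))
spose();plan(*tgt(-27,-9,7))
E
```

```text
clock: 9.3
tool_pos: [0.3343, -0.2116, 0.0472]
tcp_rot: [-0.904, 1.569, 2.25]
wrist_force: [0.1, -0.0, -1.0]
opening: 0.0195
t 9.30 blade st mm [-148.4   -8.1    5.5] yaw-SY 0.0012 pitch 0.0010 roll -0.07deg F [ 0.1 -0.  -1. ] open 0.0195
t 9.35 blade st mm [-148.    -8.5    6.1] yaw-SY 0.0010 pitch 0.0002 roll -0.03deg F [ 0.4 -0.5 -0.9] open 0.0198
n 3 tool shift cm [ -0.09   0.05 -12.1 ] rotvec [0.001 0.    0.001]
{"dx":-0.03,"dy":0.02,"dz":-4.03,"rx":0.000,"ry":0.000,"rz":0.000}
{"dx":-0.03,"dy":0.01,"dz":-4.03,"rx":0.000,"ry":0.000,"rz":0.000}
{"dx":-0.03,"dy":0.01,"dz":-4.03,"rx":0.000,"ry":0.000,"rz":0.000}
```

View pics/s8.png

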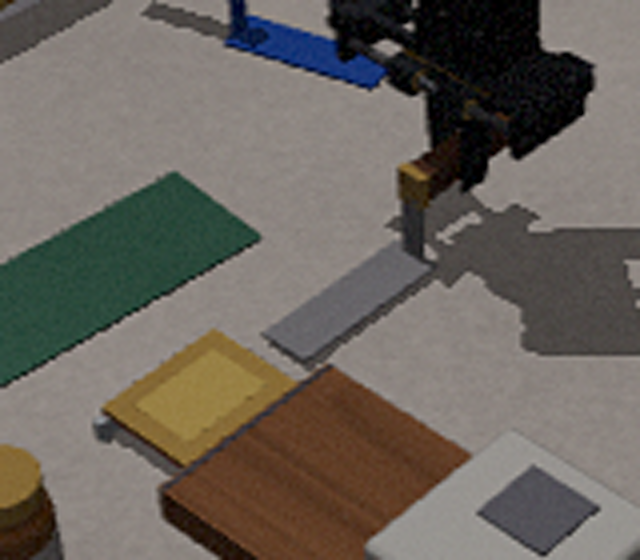

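```bash
python3 -m pendant '[{"dx":0,"dy":0,"dz":-2,"rx":0,"ry":0,"rz":0,"fingers":1},{"dx":0,"dy":0,"dz":-2,"rx":0,"ry":0,"rz":0,"fingers":1},{"dx":0,"dy":0,"dz":-1,"rx":0,"ry":0,"rz":0,"fingers":1},{"dx":0,"dy":0,"dz":0,"rx":0,"ry":0,"rz":0,"fingers":1}]'
python3 - <<'E'
from h import *
spose(); 
from rig import bot
d=bot.snapshot("top"); cv2.imwrite("pics/t9.png",cv2.resize(d["pixels"][170:290,340:440,::-1],None,fx=5,fy=5,interpolation=cv2.INTER_CUBIC))
d=bot.snapshot("scene"); cv2.imwrite("pics/s9.png",cv2.resize(d["pixels"][120:260,200:360,::-1],None,fx=4,fy=4,interpolation=cv2.INTER_CUBIC))
E
```

```text
clock: 9.75
tool_pos: [0.3857, -0.2118, 0.0484]
tcp_rot: [2.928, 1.57, -0.201]
wrist_force: [-0.6, -1.0, -1.2]
opening: 0.0194
t 9.75 blade st mm [-96.9  -8.8   6.8] yaw-SY 0.0020 pitch -0.0005 roll 0.01deg F [-0.6 -1.  -1.2] open 0.0194
```

View pics/t9.png

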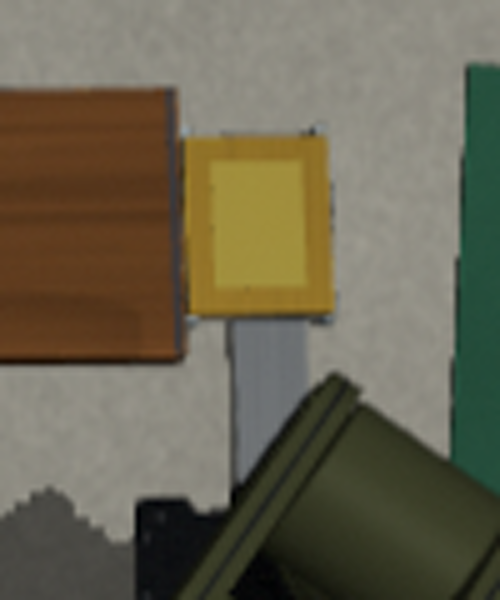

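View pics/s9.png

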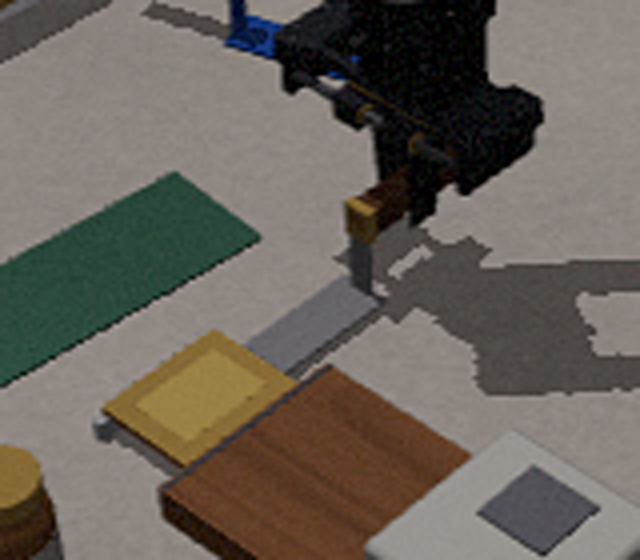

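```bash
python3 -m pendant '[{"dx":0,"dy":0,"dz":-2,"rx":0,"ry":0,"rz":0,"fingers":1},{"dx":0,"dy":0,"dz":-2,"rx":0,"ry":0,"rz":0,"fingers":1},{"dx":0,"dy":0,"dz":-2,"rx":0,"ry":0,"rz":0,"fingers":1},{"dx":0,"dy":0,"dz":-1,"rx":0,"ry":0,"rz":0,"fingers":1},{"dx":0,"dy":0,"dz":0,"rx":0,"ry":0,"rz":0,"fingers":1}]'
python3 - <<'E'
from h import *
spose(); 
from rig import bot
d=bot.snapshot("scene"); cv2.imwrite("pics/s10.png",cv2.resize(d["pixels"][120:260,200:360,::-1],None,fx=4,fy=4,interpolation=cv2.INTER_CUBIC))
spose()
E
```

```text
clock: 10.35
tool_pos: [0.4549, -0.2108, 0.048]
tcp_rot: [-1.086, 1.57, 2.068]
wrist_force: [-0.1, 0.0, -1.3]
opening: 0.0197
t 10.35 blade st mm [-27.7  -8.7   6.4] yaw-SY 0.0013 pitch 0.0001 roll -0.02deg F [-0.1  0.  -1.3] open 0.0197
t 10.40 blade st mm [-28.6  -8.5   6. ] yaw-SY 0.0011 pitch 0.0010 roll -0.04deg F [-0.3  0.1 -1.9] open 0.0197
```

View pics/s10.png

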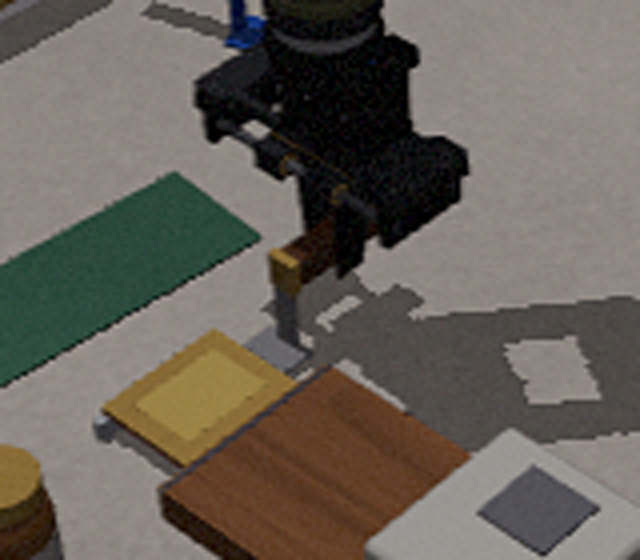

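```bash
cat >> h.py <<'E'
def flush(th,s=49):
    t=np.radians(th); Py=min(39.5,41.5-8*np.sin(t)); u=np.array([-np.cos(t),np.sin(t)]); n=np.array([np.sin(t),np.cos(t)])
    return np.array([Py,16])+s*u-3*n
def path(wps,x):
    """wps list of (phi,y,z): print tool rows from the current pose"""
    s,p,R=cur()
    for phi,y,z in wps:
        pt,Rt=tgt(x,y,z,phi); d=R.T@(pt-p)*100; rv=Rn.from_matrix(R.T@Rt).as_rotvec()
        print(phi,(round(y,1),round(z,1)),'dx %.2f dy %.2f dz %.2f r %s'%(*d,rv.round(3))); p,R=pt,Rt
E
python3 - <<'E'
from h import *
spose()
w=[(5,-8.7,14),(10,*flush(10))]+[(a,*flush(a)) for a in range(15,56,5)]
path(w,-28)
E
```

```text
t 10.40 blade st mm [-28.6  -8.5   6. ] yaw-SY 0.0011 pitch 0.0010 roll -0.04deg F [-0.3  0.1 -1.9] open 0.0197
5 (-8.7, 14) dx -0.78 dy -0.36 dz -0.05 r [0.001 0.001 0.088]
10 (np.float64(-9.3), np.float64(21.6)) dx -0.73 dy -0.24 dz 0.00 r [-0.     0.     0.087]
15 (np.float64(-8.7), np.float64(25.8)) dx -0.41 dy -0.35 dz -0.00 r [-0.    -0.     0.087]
20 (np.float64(-8.3), np.float64(29.9)) dx -0.40 dy -0.29 dz 0.00 r [0.    0.    0.087]
25 (np.float64(-7.6), np.float64(34.0)) dx -0.39 dy -0.29 dz 0.00 r [ 0.    -0.     0.087]
30 (np.float64(-6.4), np.float64(37.9)) dx -0.39 dy -0.30 dz 0.00 r [-0.    -0.     0.087]
35 (np.float64(-4.9), np.float64(41.6)) dx -0.38 dy -0.30 dz -0.00 r [0.    0.    0.087]
40 (np.float64(-3.1), np.float64(45.2)) dx -0.38 dy -0.31 dz -0.00 r [-0.    -0.     0.087]
45 (np.float64(-0.9), np.float64(48.5)) dx -0.38 dy -0.32 dz 0.00 r [ 0.    -0.     0.087]
50 (np.float64(1.6), np.float64(51.6)) dx -0.38 dy -0.32 dz -0.00 r [0.    0.    0.087]
55 (np.float64(4.4), np.float64(54.4)) dx -0.38 dy -0.33 dz -0.00 r [-0.    -0.     0.087]
```

```bash
python3 -m pendant '[{"dx":-0.8,"dy":-0.35,"dz":0,"rx":0,"ry":0,"rz":0.087,"fingers":1},{"dx":-0.73,"dy":-0.24,"dz":0,"rx":0,"ry":0,"rz":0.087,"fingers":1},{"dx":-0.4,"dy":-0.35,"dz":0,"rx":0,"ry":0,"rz":0.087,"fingers":1},{"dx":0,"dy":0,"dz":0,"rx":0,"ry":0,"rz":0,"fingers":1},{"dx":0,"dy":0,"dz":0,"rx":0,"ry":0,"rz":0,"fingers":1}]'
python3 - <<'E'
from h import *
spose(); 
from rig import bot
d=bot.snapshot("scene"); cv2.imwrite("pics/s11.png",cv2.resize(d["pixels"][120:260,200:360,::-1],None,fx=4,fy=4,interpolation=cv2.INTER_CUBIC))
spose()
path([(a,*flush(a)) for a in range(20,56,5)],-28)
E
```

```text
clock: 10.9
tool_pos: [0.4535, -0.1995, 0.0657]
tcp_rot: [1.566, 1.312, -1.563]
wrist_force: [-0.9, 0.4, -1.8]
opening: 0.0197
t 10.90 blade st mm [-29.   -8.   25.4] yaw-SY 0.0015 pitch 0.0012 roll 14.82deg F [-0.9  0.4 -1.8] open 0.0197
t 10.95 blade st mm [-28.8  -8.7  25.6] yaw-SY 0.0006 pitch 0.0010 roll 14.84deg F [ 1.2  0.1 -2.9] open 0.0196
20 (np.float64(-8.3), np.float64(29.9)) dx -0.41 dy -0.31 dz -0.08 r [0.001 0.001 0.09 ]
25 (np.float64(-7.6), np.float64(34.0)) dx -0.39 dy -0.29 dz 0.00 r [ 0.    -0.     0.087]
30 (np.float64(-6.4), np.float64(37.9)) dx -0.39 dy -0.30 dz 0.00 r [-0.    -0.     0.087]
35 (np.float64(-4.9), np.float64(41.6)) dx -0.38 dy -0.30 dz -0.00 r [0.    0.    0.087]
40 (np.float64(-3.1), np.float64(45.2)) dx -0.38 dy -0.31 dz -0.00 r [-0.    -0.     0.087]
45 (np.float64(-0.9), np.float64(48.5)) dx -0.38 dy -0.32 dz 0.00 r [ 0.    -0.     0.087]
50 (np.float64(1.6), np.float64(51.6)) dx -0.38 dy -0.32 dz -0.00 r [0.    0.    0.087]
55 (np.float64(4.4), np.float64(54.4)) dx -0.38 dy -0.33 dz -0.00 r [-0.    -0.     0.087]
```

View pics/s11.png

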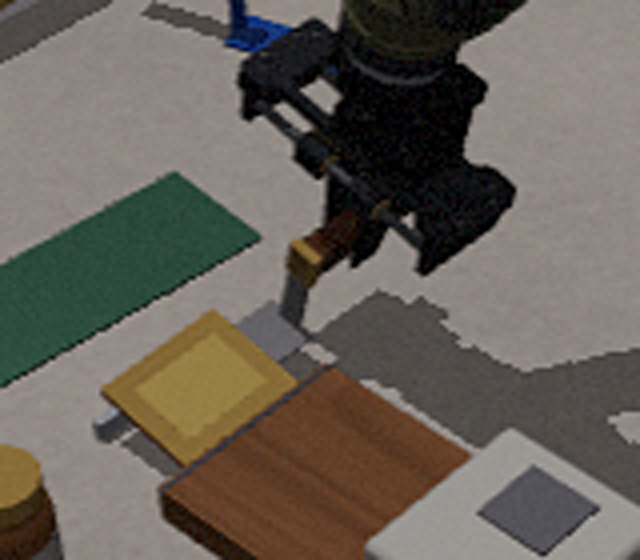

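```bash
python3 -m pendant '[{"dx":-0.4,"dy":-0.3,"dz":0,"rx":0,"ry":0,"rz":0.09,"fingers":1},{"dx":-0.39,"dy":-0.3,"dz":0,"rx":0,"ry":0,"rz":0.087,"fingers":1},{"dx":-0.39,"dy":-0.3,"dz":0,"rx":0,"ry":0,"rz":0.087,"fingers":1},{"dx":-0.38,"dy":-0.3,"dz":0,"rx":0,"ry":0,"rz":0.087,"fingers":1},{"dx":0,"dy":0,"dz":0,"rx":0,"ry":0,"rz":0,"fingers":1},{"dx":0,"dy":0,"dz":0,"rx":0,"ry":0,"rz":0,"fingers":1}]'
python3 - <<'E'
from h import *
spose(); 
from rig import bot
d=bot.snapshot("scene"); cv2.imwrite("pics/s12.png",cv2.resize(d["pixels"][120:260,200:360,::-1],None,fx=4,fy=4,interpolation=cv2.INTER_CUBIC))
spose(); print(cur()[0]['qpos'].round(2))
path([(a,*flush(a)) for a in range(40,56,5)],-28)
E
```

```text
clock: 11.55
tool_pos: [0.4541, -0.1833, 0.0756]
tcp_rot: [1.568, 0.962, -1.561]
wrist_force: [-0.1, -0.1, -1.5]
opening: 0.0195
t 11.55 blade st mm [-28.2  -5.1  41.3] yaw-SY 0.0004 pitch 0.0014 roll 34.90deg F [-0.1 -0.1 -1.5] open 0.0195
t 11.60 blade st mm [-28.   -5.6  41.8] yaw-SY -0.0003 pitch 0.0004 roll 34.92deg F [ 0.4 -1.6 -2.7] open 0.0197
[-0.15 -0.11  2.23 -0.72  1.04  1.79]
40 (np.float64(-3.1), np.float64(45.2)) dx -0.39 dy -0.38 dz 0.00 r [-0.     0.     0.089]
45 (np.float64(-0.9), np.float64(48.5)) dx -0.38 dy -0.32 dz 0.00 r [ 0.    -0.     0.087]
50 (np.float64(1.6), np.float64(51.6)) dx -0.38 dy -0.32 dz -0.00 r [0.    0.    0.087]
55 (np.float64(4.4), np.float64(54.4)) dx -0.38 dy -0.33 dz -0.00 r [-0.    -0.     0.087]
```

View pics/s12.png

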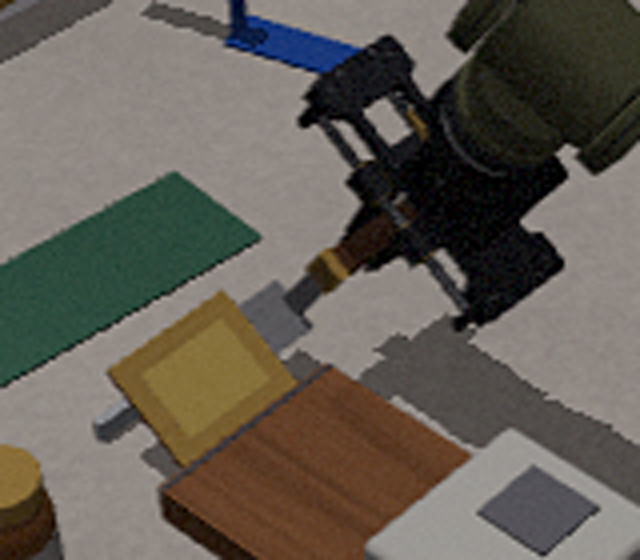

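```bash
python3 -m pendant '[{"dx":-0.39,"dy":-0.36,"dz":0,"rx":0,"ry":0,"rz":0.088,"fingers":1},{"dx":-0.38,"dy":-0.32,"dz":0,"rx":0,"ry":0,"rz":0.087,"fingers":1},{"dx":-0.38,"dy":-0.32,"dz":0,"rx":0,"ry":0,"rz":0.087,"fingers":1},{"dx":0,"dy":0,"dz":0,"rx":0,"ry":0,"rz":0,"fingers":1},{"dx":0,"dy":0,"dz":0,"rx":0,"ry":0,"rz":0,"fingers":1}]'
python3 - <<'E'
from h import *
spose(); 
from rig import bot
d=bot.snapshot("scene"); cv2.imwrite("pics/s13.png",cv2.resize(d["pixels"][120:260,200:360,::-1],None,fx=4,fy=4,interpolation=cv2.INTER_CUBIC))
spose(); print(cur()[0]['qpos'].round(2))
n=np.array([np.sin(np.radians(50)),np.cos(np.radians(50))]);u=np.array([-n[1],n[0]])
oE=3*n-20*u; print(oE)
path([(50,*(np.array(E)-oE)) for E in [(20,42),(26,47),(32,52),(38,57),(44,60),(50,62)]],-28)
E
```

```text
clock: 12.1
tool_pos: [0.4542, -0.1685, 0.0783]
tcp_rot: [1.57, 0.7, -1.561]
wrist_force: [-0.2, -0.6, -2.1]
opening: 0.0197
t 12.10 blade st mm [-27.9   1.6  51.4] yaw-SY -0.0001 pitch 0.0008 roll 49.90deg F [-0.2 -0.6 -2.1] open 0.0197
t 12.15 blade st mm [-27.7   1.4  52. ] yaw-SY -0.0006 pitch -0.0004 roll 49.92deg F [-0.5  0.3 -2.5] open 0.0195
[ 0.   -0.02  2.24 -0.99  1.16  2.1 ]
[ 15.15388552 -13.39252603]
50 (np.float64(4.8), np.float64(55.4)) dx -0.48 dy 0.04 dz 0.03 r [-0.001  0.     0.001]
50 (np.float64(10.8), np.float64(60.4)) dx -0.78 dy -0.00 dz -0.00 r [0. 0. 0.]
50 (np.float64(16.8), np.float64(65.4)) dx -0.78 dy -0.00 dz -0.00 r [0. 0. 0.]
50 (np.float64(22.8), np.float64(70.4)) dx -0.78 dy -0.00 dz -0.00 r [0. 0. 0.]
50 (np.float64(28.8), np.float64(73.4)) dx -0.65 dy -0.16 dz 0.00 r [0. 0. 0.]
50 (np.float64(34.8), np.float64(75.4)) dx -0.59 dy -0.23 dz -0.00 r [0. 0. 0.]
```

View pics/s13.png

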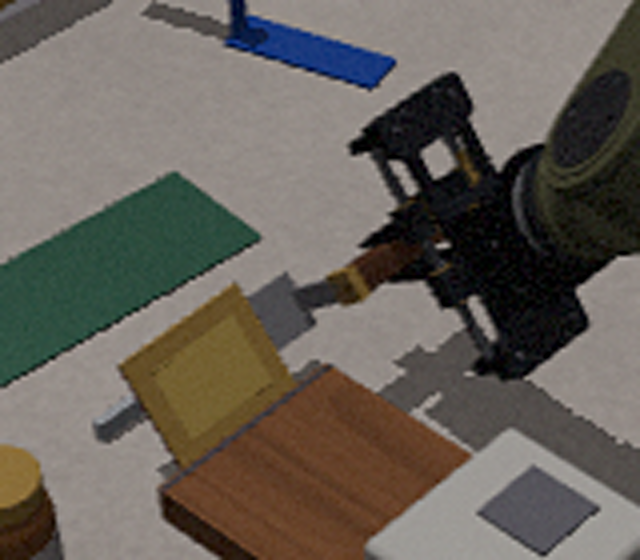

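```bash
python3 -m pendant '[{"dx":-0.5,"dy":0,"dz":0,"rx":0,"ry":0,"rz":0,"fingers":1},{"dx":-0.5,"dy":0,"dz":0,"rx":0,"ry":0,"rz":0,"fingers":1},{"dx":-0.5,"dy":0,"dz":0,"rx":0,"ry":0,"rz":0,"fingers":1},{"dx":-0.5,"dy":0,"dz":0,"rx":0,"ry":0,"rz":0,"fingers":1},{"dx":0,"dy":0,"dz":0,"rx":0,"ry":0,"rz":0,"fingers":1},{"dx":0,"dy":0,"dz":0,"rx":0,"ry":0,"rz":0,"fingers":1}]'
python3 - <<'E'
from h import *
spose(); 
from rig import bot
d=bot.snapshot("scene"); cv2.imwrite("pics/s14.png",cv2.resize(d["pixels"][120:260,200:360,::-1],None,fx=4,fy=4,interpolation=cv2.INTER_CUBIC))
oE=np.array([15.15,-13.39])
path([(50,*(np.array(E)-oE)) for E in [(36,57),(39,59),(42,60.5),(45,61.5),(48,62),(51,62)]],-28)
E
```

```text
clock: 12.75
tool_pos: [0.4542, -0.1525, 0.0915]
tcp_rot: [1.571, 0.697, -1.558]
wrist_force: [0.4, 0.3, -0.3]
opening: 0.02
t 12.75 blade st mm [-27.7  17.8  64.8] yaw-SY 0.0014 pitch -0.0005 roll 50.05deg F [ 0.4  0.3 -0.3] open 0.02
50 (np.float64(20.8), np.float64(70.4)) dx -0.63 dy 0.23 dz 0.01 r [ 0.001 -0.001 -0.001]
50 (np.float64(23.8), np.float64(72.4)) dx -0.36 dy -0.04 dz -0.00 r [0. 0. 0.]
50 (np.float64(26.8), np.float64(73.9)) dx -0.33 dy -0.08 dz 0.00 r [0. 0. 0.]
50 (np.float64(29.8), np.float64(74.9)) dx -0.29 dy -0.12 dz 0.00 r [0. 0. 0.]
50 (np.float64(32.8), np.float64(75.4)) dx -0.26 dy -0.15 dz -0.00 r [0. 0. 0.]
50 (np.float64(35.8), np.float64(75.4)) dx -0.23 dy -0.19 dz 0.00 r [0. 0. 0.]
```

View pics/s14.png

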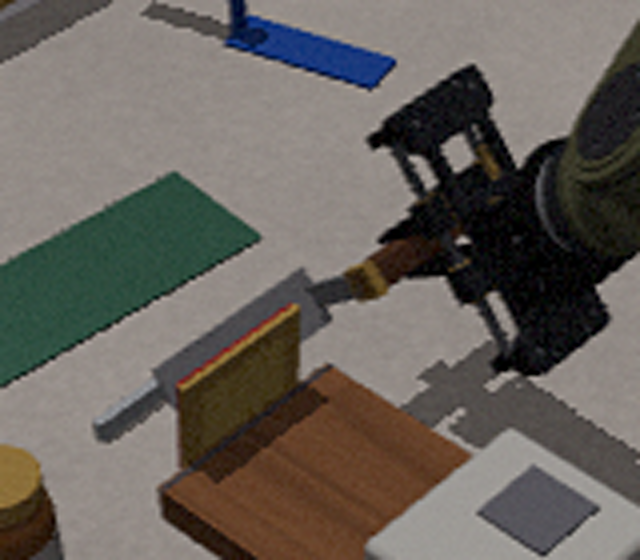

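```bash
python3 -m pendant '[{"dx":-0.25,"dy":-0.15,"dz":0,"rx":0,"ry":0,"rz":0,"fingers":1},{"dx":-0.25,"dy":-0.15,"dz":0,"rx":0,"ry":0,"rz":0,"fingers":1},{"dx":-0.25,"dy":-0.15,"dz":0,"rx":0,"ry":0,"rz":0,"fingers":1},{"dx":-0.25,"dy":-0.15,"dz":0,"rx":0,"ry":0,"rz":0,"fingers":1},{"dx":-0.25,"dy":-0.15,"dz":0,"rx":0,"ry":0,"rz":0,"fingers":1},{"dx":0,"dy":0,"dz":0,"rx":0,"ry":0,"rz":0,"fingers":1},{"dx":0,"dy":0,"dz":0,"rx":0,"ry":0,"rz":0,"fingers":1},{"dx":0,"dy":0,"dz":0,"rx":0,"ry":0,"rz":0,"fingers":1}]'
python3 - <<'E'
from h import *
spose(); 
from rig import bot
d=bot.snapshot("scene"); cv2.imwrite("pics/s15.png",cv2.resize(d["pixels"][120:260,200:360,::-1],None,fx=4,fy=4,interpolation=cv2.INTER_CUBIC))
E
```

```text
clock: 13.6
tool_pos: [0.4538, -0.1383, 0.0935]
tcp_rot: [1.571, 0.697, -1.559]
wrist_force: [-0.9, -0.6, -0.6]
opening: 0.0197
t 13.60 blade st mm [-28.   31.8  66.8] yaw-SY 0.0007 pitch 0.0001 roll 50.06deg F [-0.9 -0.6 -0.6] open 0.0197
```

View pics/s15.png

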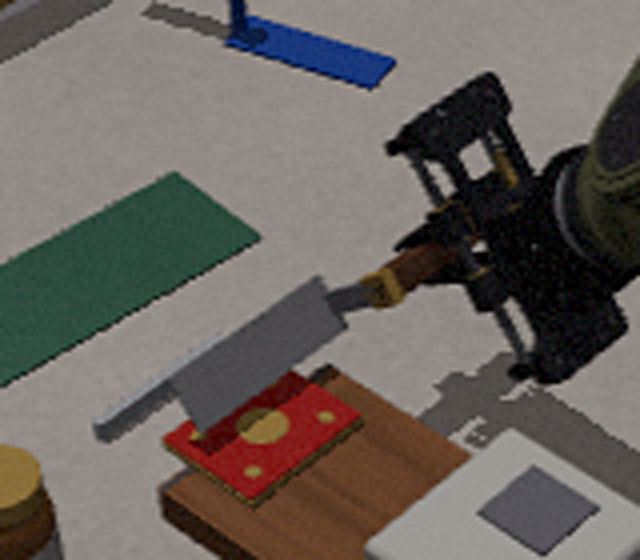

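Run:
```python
from h import *
path([(50-50*i/7,31.8-42*i/7,66.8+5*i/7) for i in range(1,8)],-28)
```

```text
42.857142857142854 (25.8, 67.5) dx 0.44 dy 0.95 dz -0.00 r [ 0.001 -0.    -0.126]
35.714285714285715 (19.8, 68.2) dx 0.39 dy 1.01 dz 0.00 r [-0.     0.    -0.125]
28.571428571428573 (13.8, 68.9) dx 0.32 dy 1.05 dz -0.00 r [-0.     0.    -0.125]
21.428571428571427 (7.8, 69.7) dx 0.26 dy 1.08 dz 0.00 r [-0.     0.    -0.125]
14.285714285714285 (1.8, 70.4) dx 0.18 dy 1.10 dz 0.00 r [ 0.     0.    -0.125]
7.142857142857146 (-4.2, 71.1) dx 0.11 dy 1.12 dz 0.00 r [ 0.    -0.    -0.125]
0.0 (-10.2, 71.8) dx 0.04 dy 1.12 dz 0.00 r [-0.     0.    -0.125]
```

```bash
python3 -m pendant '[{"dx":0.44,"dy":0.95,"dz":0,"rx":0,"ry":0,"rz":-0.125,"fingers":1},{"dx":0.39,"dy":1.0,"dz":0,"rx":0,"ry":0,"rz":-0.125,"fingers":1},{"dx":0.32,"dy":1.05,"dz":0,"rx":0,"ry":0,"rz":-0.125,"fingers":1},{"dx":0.26,"dy":1.08,"dz":0,"rx":0,"ry":0,"rz":-0.125,"fingers":1},{"dx":0.18,"dy":1.1,"dz":0,"rx":0,"ry":0,"rz":-0.125,"fingers":1},{"dx":0.11,"dy":1.12,"dz":0,"rx":0,"ry":0,"rz":-0.125,"fingers":1},{"dx":0.04,"dy":1.12,"dz":0,"rx":0,"ry":0,"rz":-0.125,"fingers":1},{"dx":0,"dy":0,"dz":0,"rx":0,"ry":0,"rz":0,"fingers":1}]'
python3 - <<'E'
from h import *
spose(); 
from rig import bot
d=bot.snapshot("top"); cv2.imwrite("pics/t16f.png",d["pixels"][:,:,::-1]);cv2.imwrite("pics/t16.png",cv2.resize(d["pixels"][160:260,260:415,::-1],None,fx=5,fy=5,interpolation=cv2.INTER_CUBIC))
d=bot.snapshot("scene"); cv2.imwrite("pics/s16f.png",d["pixels"][:,:,::-1]);cv2.imwrite("pics/s16.png",cv2.resize(d["pixels"][140:315,200:385,::-1],None,fx=4,fy=4,interpolation=cv2.INTER_CUBIC)[:600])
spose()
s=bot.get_state(); d=bot.snapshot("wrist"); cv2.imwrite("pics/w16.png",d["pixels"][:,:,::-1]); np.savez("w16.npz",p=s['tool_pos'],r=s['tcp_rot'])
E
```

```text
clock: 14.45
tool_pos: [0.4547, -0.2163, 0.1146]
tcp_rot: [-2.701, 1.57, 0.446]
wrist_force: [-0.1, 0.2, -1.4]
opening: 0.0196
t 14.45 blade st mm [-28.  -14.9  73.1] yaw-SY -0.0052 pitch -0.0010 roll -0.03deg F [-0.1  0.2 -1.4] open 0.0196
t 14.55 blade st mm [-28.7 -11.2  71.4] yaw-SY -0.0016 pitch 0.0014 roll -0.04deg F [-0.6  0.1 -2.2] open 0.0199
```

View pics/t16.png

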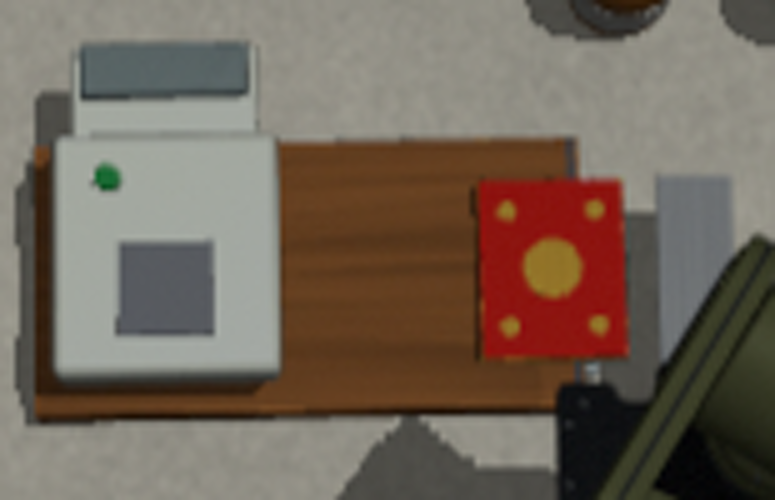

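View pics/s16.png

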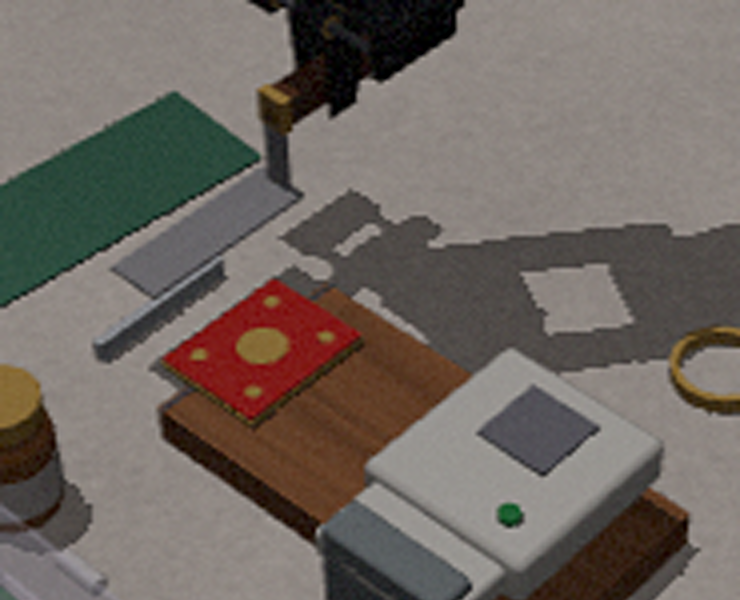

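View pics/w16.png

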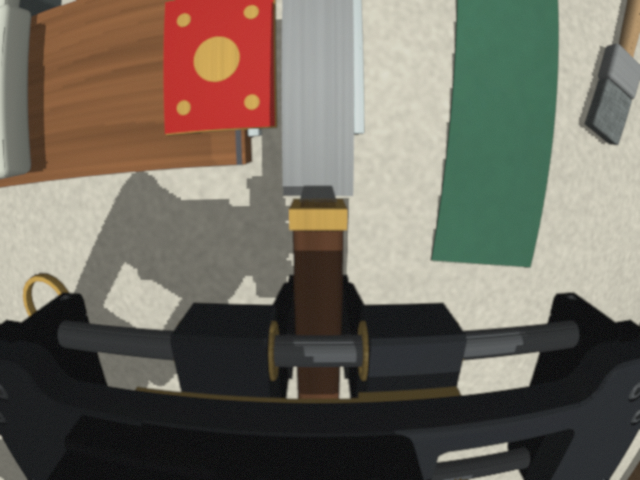

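Run:
```python
import cv2
t=cv2.imread("pics/t16f.png"); s=cv2.imread("pics/s16f.png")
g=cv2.convertScaleAbs(t[180:245,262:325],alpha=1.5); cv2.imwrite("pics/l1.png",cv2.resize(g,None,fx=9,fy=9,interpolation=cv2.INTER_NEAREST))
g=cv2.convertScaleAbs(s[220:315,265:385],alpha=1.6); cv2.imwrite("pics/l2.png",cv2.resize(g,None,fx=6,fy=6,interpolation=cv2.INTER_NEAREST))
```

```text
(no output)
```

View pics/l1.png

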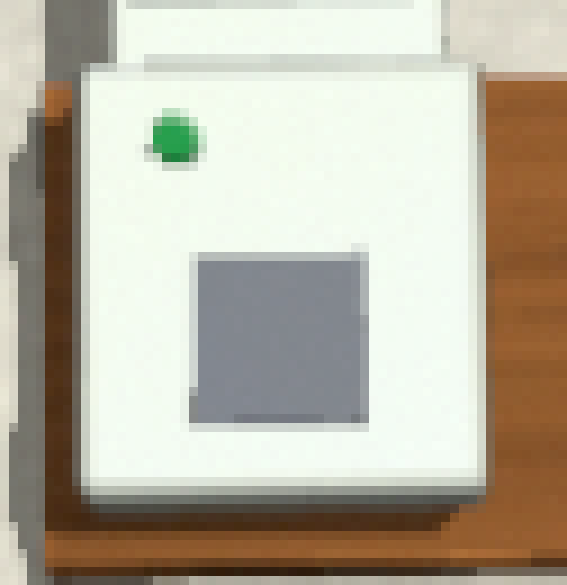

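View pics/l2.png

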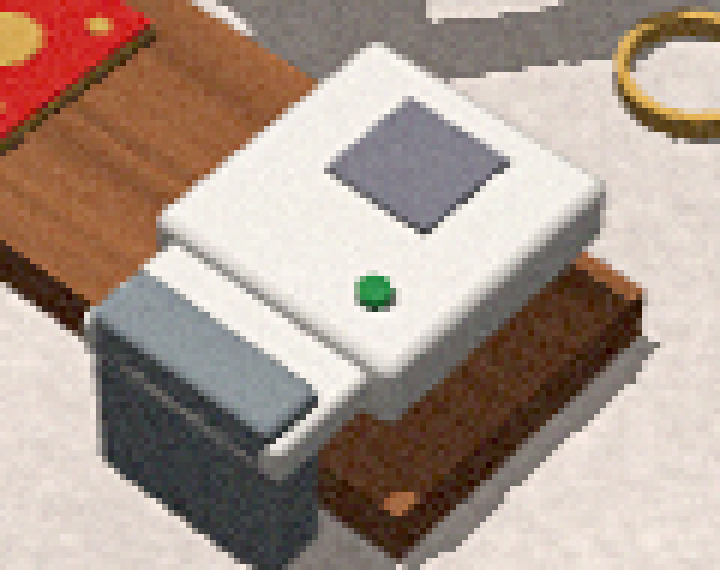

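```bash
cat > m.py <<'E'
from h import *
np.set_printoptions(precision=4,suppress=True)
l=ray('top',(270.2,211),.087)[1]; r=ray('top',(315.4,211),.087)[1]; f=ray('top',(293,186.6),.089)[0]; n=ray('top',(293,236.2),.058)[0]
print('lamp top: y',l,r,'c',(l+r)/2,'w',l-r,' x',f,n,'c',(f+n)/2,'w',f-n)
t=lambda u,v:('top',uc((u,v),5,260,160))
D=[(*t(577,140),(.075,.0415,.028)),(*t(581,408),(-.075,.0415,.028)),(*t(35,411),(-.075,.3395,.028))]
print('deck top',fit(D,(.6,-.2,0))[0])
PL=[(*t(480,182),(.05,.04,.036)),(*t(622,180),(.05,-.04,.036)),(*t(628,358),(-.05,-.04,.036)),(*t(481,358),(-.05,.04,.036))]
x,rr=fit(PL,(.58,-.13,0)); print('plaque top',x,rr.round(1).tolist())
s=lambda u,v:('scene',uc((u,v),4,200,140)); s6=lambda u,v:('scene',uc((u,v),6,265,220))
PS=[(*s(275,280),(-.05,-.04,.036)),(*s(163,358),(.05,-.04,.036)),(*s(252,420),(.05,.04,.036)),(*s(362,337),(-.05,.04,.036))]
x,rr=fit(PS,(.58,-.13,0)); print('plaque scene',x,rr.round(1).tolist())
LS=[(*s6(377,40),(-.065,-.06,.089)),(*s6(606,186),(-.065,.06,.086)),(*s6(385,378),(.065,.06,.088)),(*s6(157,213),(.065,-.06,.088))]
x,rr=fit(LS,(.58,.06,0)); print('lamp scene',x,rr.round(1).tolist())
SQ=[(*s6(410,96),),(*s6(511,160),),(*s6(426,237),),(*s6(323,168),)]
c=np.mean([ray('scene',q[1],.09)[:2] for q in SQ],0); print('square scene',c)
c=np.mean([ray('top',((u+.0)/9-.5+262,v/9-.5+180),.09)[:2] for u,v in [(192,255),(369,252),(369,427),(190,427)]],0); print('square top',c)
g=np.array(ray('scene',s6(375,293)[1],.092)[:2]); print('led scene',g,'led top',ray('top',((175)/9-.5+262,(140)/9-.5+180),.092)[:2])
E
python3 m.py
```

```text
lamp top: y 0.12143714429734023 0.0028411858055967984 c 0.06213916505146851 w 0.11859595849174344  x 0.6460820492452711 0.5186076162787499 c 0.5823448327620104 w 0.12747443296652128
deck top [ 0.587  -0.203   0.0117]
plaque top [ 0.5868 -0.1457  0.0113] [[-0.5, -0.5], [0.4, -0.2], [0.2, 0.3], [-0.1, 0.4]]
plaque scene [ 0.5889 -0.1421  0.0179] [[0.1, -0.7], [-0.5, 0.3], [-0.2, 0.5], [0.8, -0.3]]
lamp scene [0.5835 0.0634 0.0114] [[-0.0, -1.3], [0.9, 0.2], [0.2, 0.2], [-1.5, 0.1]]
square scene [0.5623 0.0629]
square top [0.5631 0.0623]
led scene [0.6226 0.0957] led top [0.6221 0.0937]
```

Run:
```python
from h import *
t=lambda u,v:uc((u,v),5,260,160)
a=ray('top',t(656,176),.0745);b=ray('top',t(732,176),.0745); print(a,b,'tip centre',(a+b)/2)
spose()
print('expected tip world', st2w(.0415,-.0112,0), 'at y=-14.9:',st2w(.042,-.0149,0))
w=np.load('w16.npz'); p,r=w['p'],w['r']
for px,z in [((164,134),.036),((272,126),.036),((237,163),.028),((250,163),.028)]: print(px,wray(px,z,p,r))
plan(*tgt(-28,-12,30.5))
```

```text
[ 0.62931385 -0.19740241  0.0745    ] [ 0.62960198 -0.23783244  0.0745    ] tip centre [ 0.62945791 -0.21761742  0.0745    ]
t 14.60 blade st mm [-28.7  -9.9  71. ] yaw-SY 0.0003 pitch 0.0016 roll -0.06deg F [ 0.3  0.7 -0.8] open 0.0195
expected tip world [ 0.62912069 -0.21124283  0.        ] at y=-14.9: [ 0.62966136 -0.21493711  0.        ]
(164, 134) [ 0.53699041 -0.10340306  0.036     ]
(272, 126) [ 0.5390911  -0.18030422  0.036     ]
(237, 163) [ 0.51411479 -0.15454022  0.028     ]
(250, 163) [ 0.51393968 -0.16380034  0.028     ]
n 1 tool shift cm [ 4.07  0.21 -0.07] rotvec [0.    0.002 0.001]
{"dx":4.07,"dy":0.21,"dz":-0.07,"rx":0.000,"ry":0.002,"rz":0.001}
```

```bash
python3 -m pendant '[{"dx":1.4,"dy":0.2,"dz":0,"rx":0,"ry":0,"rz":0,"fingers":1},{"dx":1.4,"dy":0,"dz":0,"rx":0,"ry":0,"rz":0,"fingers":1},{"dx":1.2,"dy":0,"dz":0,"rx":0,"ry":0,"rz":0,"fingers":1},{"dx":0,"dy":0,"dz":0,"rx":0,"ry":0,"rz":0,"fingers":1},{"dx":0,"dy":0,"dz":0,"rx":0,"ry":0,"rz":0,"fingers":1},{"dx":0,"dy":0,"dz":0,"rx":0,"ry":0,"rz":0,"fingers":1}]'
python3 - <<'E'
from h import *
spose(); 
from rig import bot
d=bot.snapshot("top"); cv2.imwrite("pics/t17.png",cv2.resize(d["pixels"][180:250,345:415,::-1],None,fx=9,fy=9,interpolation=cv2.INTER_NEAREST)[:600])
d=bot.snapshot("scene"); cv2.imwrite("pics/s17.png",cv2.resize(d["pixels"][160:260,200:330,::-1],None,fx=6,fy=6,interpolation=cv2.INTER_NEAREST)[:600])
for i in range(3): spose(); d=bot.snapshot("wrist")
E
```

```text
clock: 15.2
tool_pos: [0.4551, -0.2141, 0.0737]
tcp_rot: [-2.172, 1.57, 0.981]
wrist_force: [1.1, 0.5, -1.3]
opening: 0.0197
t 15.20 blade st mm [-27.5 -11.9  32.2] yaw-SY 0.0012 pitch -0.0006 roll -0.05deg F [ 1.1  0.5 -1.3] open 0.0197
t 15.30 blade st mm [-27.4 -12.2  32.6] yaw-SY 0.0008 pitch -0.0012 roll -0.03deg F [-0.7  0.7 -1.3] open 0.0199
t 15.35 blade st mm [-27.4 -12.3  32.6] yaw-SY 0.0008 pitch -0.0012 roll -0.03deg F [ 0.6  0.6 -0.8] open 0.0198
t 15.40 blade st mm [-27.5 -12.3  32.6] yaw-SY 0.0007 pitch -0.0011 roll -0.04deg F [-0.4  0.8 -0.5] open 0.0198
```

View pics/t17.png

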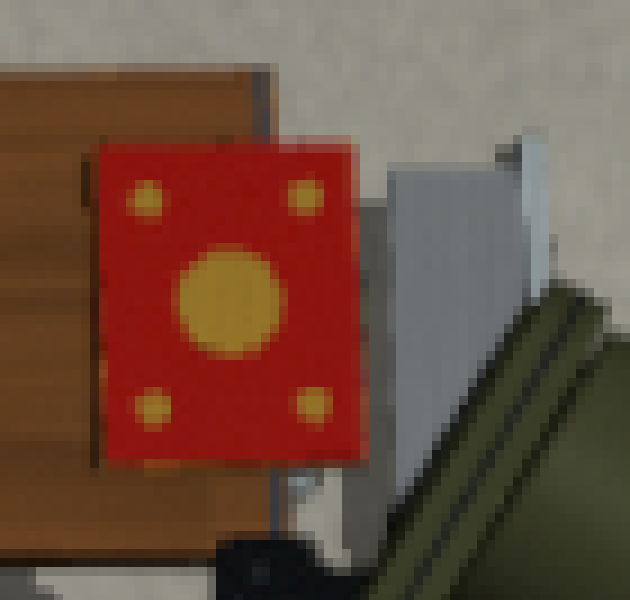

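View pics/s17.png

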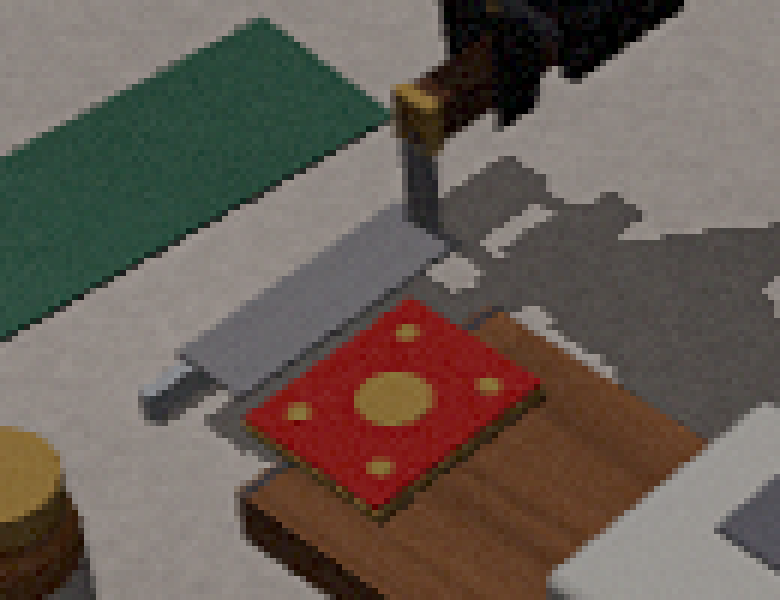

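```bash
python3 -m pendant '[{"dx":0.15,"dy":-0.3,"dz":0,"rx":0,"ry":0,"rz":0,"fingers":1},{"dx":0,"dy":-0.3,"dz":0,"rx":0,"ry":0,"rz":0,"fingers":1},{"dx":0,"dy":-0.3,"dz":0,"rx":0,"ry":0,"rz":0,"fingers":1},{"dx":0,"dy":-0.5,"dz":0,"rx":0,"ry":0,"rz":0,"fingers":1},{"dx":0,"dy":-0.8,"dz":0.01,"rx":0,"ry":0,"rz":0,"fingers":1},{"dx":0,"dy":-0.8,"dz":0.01,"rx":0,"ry":0,"rz":0,"fingers":1},{"dx":0,"dy":-0.8,"dz":0.01,"rx":0,"ry":0,"rz":0,"fingers":1},{"dx":0,"dy":-0.4,"dz":0.01,"rx":0,"ry":0,"rz":0,"fingers":1}]'
python3 - <<'E'
from h import *
spose(); 
from rig import bot
d=bot.snapshot("top"); cv2.imwrite("pics/t18f.png",d["pixels"][:,:,::-1]);cv2.imwrite("pics/t18.png",cv2.resize(d["pixels"][175:250,262:402,::-1],None,fx=5,fy=5,interpolation=cv2.INTER_CUBIC)[:600])
d=bot.snapshot("scene"); cv2.imwrite("pics/s18.png",cv2.resize(d["pixels"][160:300,210:380,::-1],None,fx=4,fy=4,interpolation=cv2.INTER_CUBIC)[:600])
spose(); print(ray('top',(266.5,215),.028))
E
```

```text
clock: 16.25
tool_pos: [0.4538, -0.1711, 0.0719]
tcp_rot: [-1.597, 1.569, 1.557]
wrist_force: [-0.5, -0.9, -2.1]
opening: 0.0197
t 16.25 blade st mm [-28.4  31.1  30.3] yaw-SY 0.0016 pitch -0.0000 roll -0.08deg F [-0.5 -0.9 -2.1] open 0.0197
t 16.35 blade st mm [-28.4  31.   30.3] yaw-SY 0.0019 pitch 0.0001 roll -0.09deg F [-0.1 -0.3 -1.4] open 0.0197
[0.58207933 0.1357569  0.028     ]
```

View pics/t18.png

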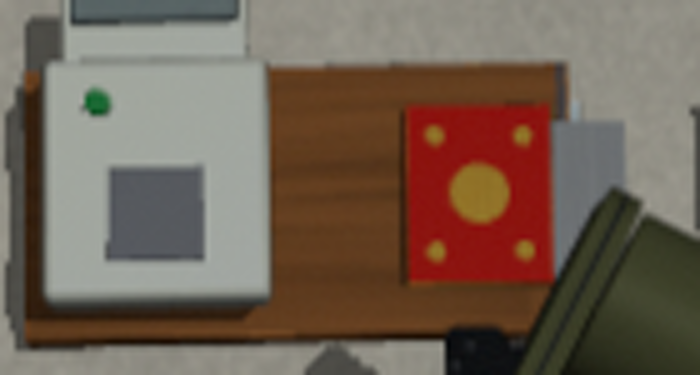

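View pics/s18.png

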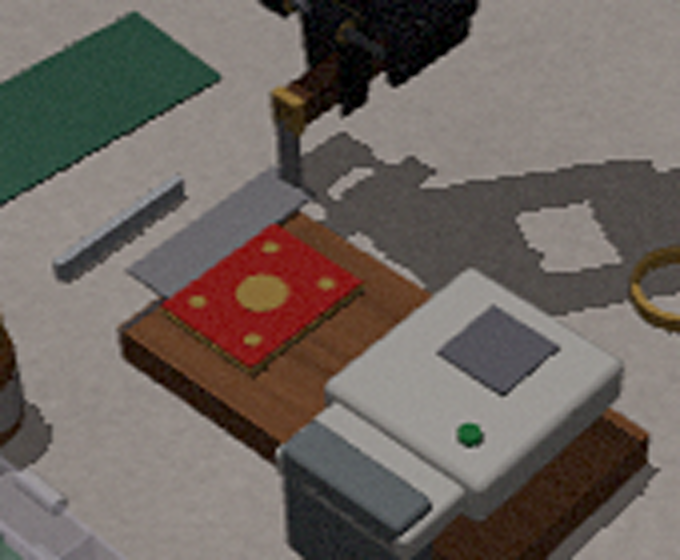

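Run:
```python
from h import *
t=lambda u,v:('top',uc((u,v),5,262,175))
PL=[(*t(407,106),(.05,.04,.036)),(*t(549,104),(.05,-.04,.036)),(*t(553,283),(-.05,-.04,.036)),(*t(404,283),(-.05,.04,.036))]
x,rr=fit(PL,(.58,-.13,0)); print('plaque top',x,rr.round(1).tolist())
s=lambda u,v:('scene',uc((u,v),4,210,160))
PS=[(*s(277,225),(-.05,-.04,.036)),(*s(163,303),(.05,-.04,.036)),(*s(250,364),(.05,.04,.036)),(*s(363,283),(-.05,.04,.036))]
x2,rr=fit(PS,(.58,-.13,0)); print('plaque scene',x2,rr.round(1).tolist())
print('top to lamp',np.array([.5823,.0621])-x[:2],'scene',np.array([.5835,.0634])-x2[:2], 'cmd centre st y', 31+60)
```

```text
plaque top [ 0.58683523 -0.11067073  0.00360904] [[-0.6, -0.5], [0.3, 0.0], [0.0, 0.3], [0.2, 0.2]]
plaque scene [ 0.58708869 -0.10796681 -0.00659036] [[-0.0, -1.0], [-0.8, -0.0], [-0.1, 1.2], [0.9, -0.2]]
top to lamp [-0.00453523  0.17277073] scene [-0.00358869  0.17136681] cmd centre st y 91
```

```bash
python3 -m pendant '[{"dx":0,"dy":-0.5,"dz":0.01,"rx":0,"ry":0,"rz":0,"fingers":1},{"dx":0,"dy":-1,"dz":0.01,"rx":0,"ry":0,"rz":0,"fingers":1},{"dx":0,"dy":-1,"dz":0.01,"rx":0,"ry":0,"rz":0,"fingers":1},{"dx":0,"dy":-1,"dz":0.01,"rx":0,"ry":0,"rz":0,"fingers":1},{"dx":0,"dy":-1,"dz":0.01,"rx":0,"ry":0,"rz":0,"fingers":1},{"dx":0,"dy":-1,"dz":0.01,"rx":0,"ry":0,"rz":0,"fingers":1},{"dx":0,"dy":-1,"dz":0.01,"rx":0,"ry":0,"rz":0,"fingers":1},{"dx":0,"dy":-1,"dz":0.02,"rx":0,"ry":0,"rz":0,"fingers":1}]'
python3 -m pendant '[{"dx":0,"dy":-1,"dz":0.02,"rx":0,"ry":0,"rz":0,"fingers":1},{"dx":0,"dy":-1,"dz":0.02,"rx":0,"ry":0,"rz":0,"fingers":1},{"dx":0,"dy":-0.7,"dz":0.02,"rx":0,"ry":0,"rz":0,"fingers":1},{"dx":0,"dy":-0.4,"dz":0.02,"rx":0,"ry":0,"rz":0,"fingers":1},{"dx":0,"dy":0,"dz":0,"rx":0,"ry":0,"rz":0,"fingers":1},{"dx":0,"dy":0,"dz":0,"rx":0,"ry":0,"rz":0,"fingers":1}]'
python3 - <<'E'
from h import *
spose(); 
from rig import bot
d=bot.snapshot("top"); cv2.imwrite("pics/t19f.png",d["pixels"][:,:,::-1]);cv2.imwrite("pics/t19.png",cv2.resize(d["pixels"][175:250,262:382,::-1],None,fx=6,fy=6,interpolation=cv2.INTER_CUBIC)[:600])
d=bot.snapshot("scene"); cv2.imwrite("pics/s19.png",cv2.resize(d["pixels"][160:310,220:380,::-1],None,fx=4,fy=4,interpolation=cv2.INTER_CUBIC)[:600])
spose()
s=bot.get_state(); d=bot.snapshot("wrist"); cv2.imwrite("pics/w19.png",d["pixels"][:,:,::-1]); np.savez("w19.npz",p=s['tool_pos'],r=s['tcp_rot'])
E
```

```text
clock: 17.15
tool_pos: [0.452, -0.0961, 0.0721]
tcp_rot: [-1.588, 1.569, 1.565]
wrist_force: [-0.8, -1.2, -1.0]
opening: 0.0194
clock: 17.75
tool_pos: [0.4508, -0.066, 0.072]
tcp_rot: [-1.395, 1.569, 1.758]
wrist_force: [-0.7, 0.7, -1.4]
opening: 0.0197
t 17.75 blade st mm [-30.3 136.2  30.4] yaw-SY 0.0010 pitch 0.0003 roll -0.09deg F [-0.7  0.7 -1.4] open 0.0197
t 17.85 blade st mm [-30.2 135.9  30.4] yaw-SY 0.0005 pitch 0.0002 roll -0.08deg F [ 0.6  0.2 -0.8] open 0.0195
```

View pics/t19.png

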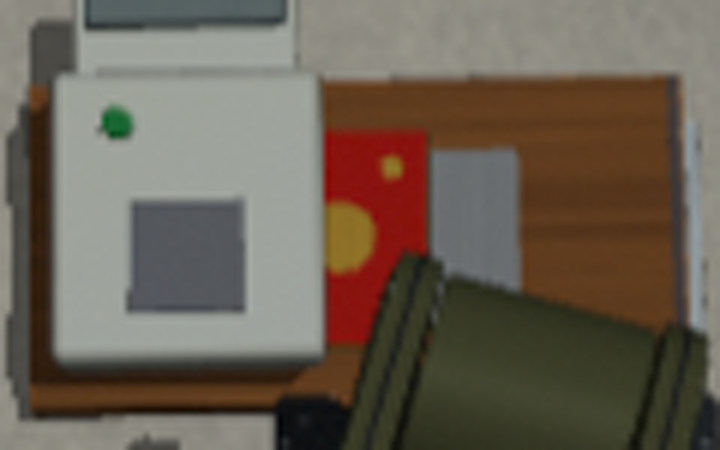

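View pics/s19.png

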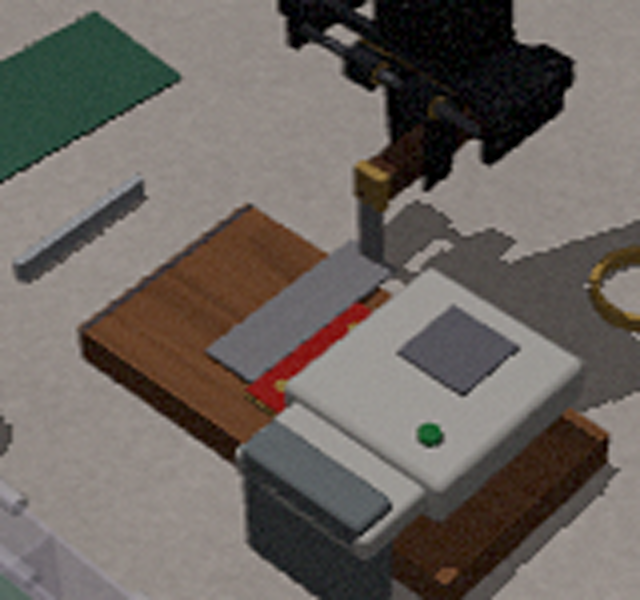

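View pics/w19.png

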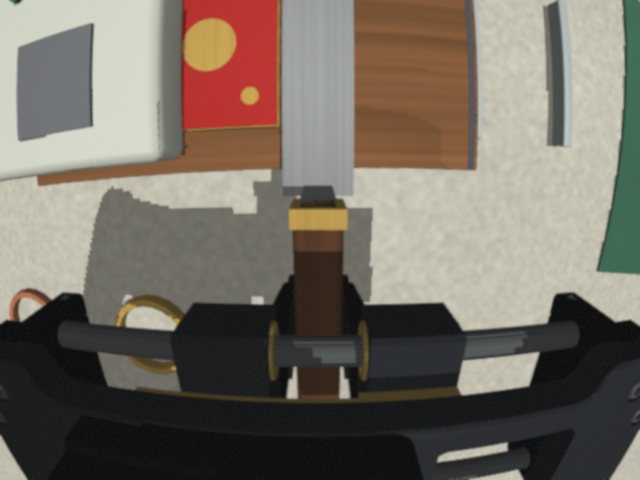

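Run:
```python
from h import *
np.set_printoptions(precision=4,suppress=True)
t=lambda u,v:uc((u,v),6,262,175)
e=ray('top',t(428,131),.036); print('far -y corner',e); m=ray('top',t(340,237),.036); print('medal',m)
for yaw in (.0117,.005):
    c,s=np.cos(yaw),np.sin(yaw); print('centre from corner',e[:2]-np.array([c*.05+s*.04,s*.05-c*.04]))
b=ray('top',t(519,150),.0335); print('blade tip -y corner',b,'-> +y edge', b[1]+.04)
s=lambda u,v:uc((u,v),4,220,160)
for n,q in [('sc blade tip +y',(250,380)),('sc blade tip -y',(207,350))]: print(n,ray('scene',s(*q),.0335))
w=np.load('w19.npz'); p,r=w['p'],w['r']
print('wrist: plaque near -y corner',wray((280,126),.036,p,r),'lamp near -y bottom edge',wray((184,157),.056,p,r))
```

```text
far -y corner [ 0.6334 -0.0447  0.036 ]
medal [ 0.5839 -0.005   0.036 ]
centre from corner [ 0.5829 -0.0053]
centre from corner [ 0.5832 -0.005 ]
blade tip -y corner [ 0.6254 -0.0861  0.0335] -> +y edge -0.046145159098527684
sc blade tip +y [ 0.6258 -0.0458  0.0335]
sc blade tip -y [ 0.6263 -0.0823  0.0335]
wrist: plaque near -y corner [ 0.5344 -0.0428  0.036 ] lamp near -y bottom edge [0.5192 0.0059 0.056 ]
```

```bash
python3 -m pendant '[{"dx":0,"dy":-0.5,"dz":0,"rx":0,"ry":0,"rz":0,"fingers":1},{"dx":0,"dy":-1,"dz":0,"rx":0,"ry":0,"rz":0,"fingers":1},{"dx":0,"dy":-1,"dz":0,"rx":0,"ry":0,"rz":0,"fingers":1},{"dx":0,"dy":-1,"dz":0,"rx":0,"ry":0,"rz":0,"fingers":1},{"dx":0,"dy":-1,"dz":0,"rx":0,"ry":0,"rz":0,"fingers":1},{"dx":0,"dy":-0.6,"dz":0,"rx":0,"ry":0,"rz":0,"fingers":1},{"dx":0,"dy":-0.4,"dz":0,"rx":0,"ry":0,"rz":0,"fingers":1},{"dx":0,"dy":-0.3,"dz":0,"rx":0,"ry":0,"rz":0,"fingers":1}]'
python3 -m pendant '[{"dx":0,"dy":-0.3,"dz":0,"rx":0,"ry":0,"rz":0,"fingers":1},{"dx":0,"dy":-0.3,"dz":0,"rx":0,"ry":0,"rz":0,"fingers":1},{"dx":0,"dy":0,"dz":0,"rx":0,"ry":0,"rz":0,"fingers":1},{"dx":0,"dy":0,"dz":0,"rx":0,"ry":0,"rz":0,"fingers":1},{"dx":0,"dy":0,"dz":0,"rx":0,"ry":0,"rz":0,"fingers":1}]'
python3 - <<'E'
from h import *
spose(); 
from rig import bot
d=bot.snapshot("top"); cv2.imwrite("pics/t20.png",cv2.resize(d["pixels"][175:250,262:382,::-1],None,fx=6,fy=6,interpolation=cv2.INTER_CUBIC)[:600])
d=bot.snapshot("scene"); cv2.imwrite("pics/s20.png",cv2.resize(d["pixels"][190:310,240:380,::-1],None,fx=5,fy=5,interpolation=cv2.INTER_CUBIC)[:600])
spose()
s=bot.get_state(); d=bot.snapshot("wrist"); cv2.imwrite("pics/w20.png",d["pixels"][:,:,::-1]); np.savez("w20.npz",p=s['tool_pos'],r=s['tcp_rot'])
E
```

```text
clock: 18.7
tool_pos: [0.4501, -0.0076, 0.0721]
tcp_rot: [-1.513, 1.57, 1.641]
wrist_force: [1.2, -0.2, -1.3]
opening: 0.0196
clock: 19.2
tool_pos: [0.4501, -0.0022, 0.0722]
tcp_rot: [-1.618, 1.569, 1.535]
wrist_force: [-0.5, 0.4, -1.3]
opening: 0.0196
t 19.20 blade st mm [-30.2 200.   30.6] yaw-SY 0.0007 pitch -0.0001 roll -0.08deg F [-0.5  0.4 -1.3] open 0.0196
t 19.30 blade st mm [-30.2 200.   30.6] yaw-SY 0.0006 pitch -0.0000 roll -0.08deg F [-0.1  0.8 -1.4] open 0.0198
```

View pics/t20.png

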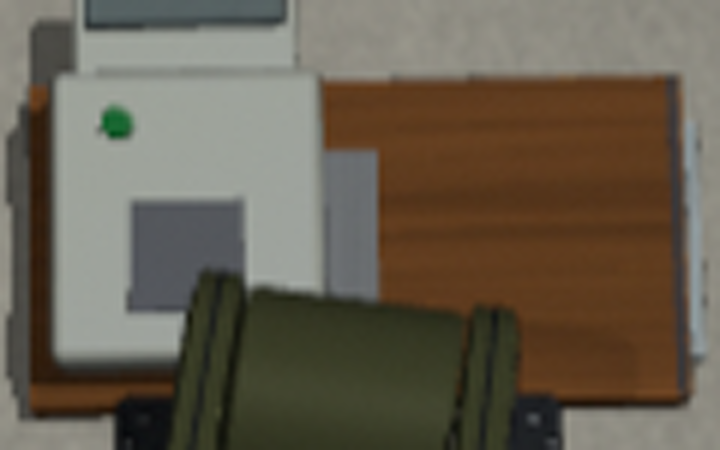

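View pics/s20.png

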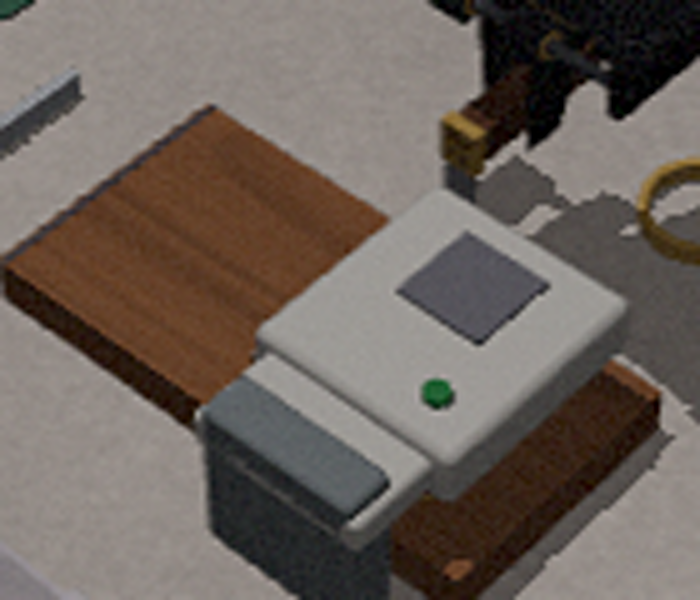

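View pics/w20.png

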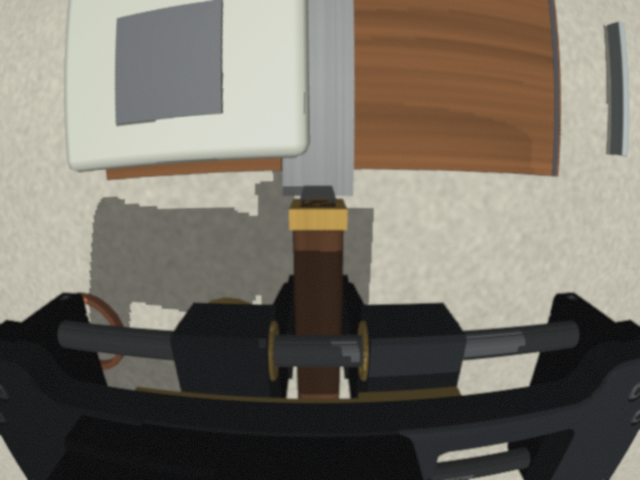

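Run:
```python
from h import *
np.set_printoptions(precision=4,suppress=True)
t=lambda u,v:uc((u,v),6,262,175)
b=ray('top',t(379,150),.0335); print('blade tip -y corner',b,'-> +y edge centre', b[1]+.04-.042*.0117)
w=np.load('w20.npz'); p,r=w['p'],w['r']
print('wrist lamp near edge bottom', wray((282,157),.058,p,r), wray((306,152),.088,p,r),'left',wray((66,165),.088,p,r))
print('lamp -y edge', wray((308,100),.086,p,r),'+y',wray((67,100),.086,p,r))
print('blade sides',wray((283,190),.0335,p,r),wray((353,190),.0335,p,r))
```

```text
blade tip -y corner [ 0.625  -0.0225  0.0335] -> +y edge centre 0.016965753044383303
wrist lamp near edge bottom [0.5174 0.018  0.058 ] [0.521  0.0051 0.088 ] left [0.5201 0.1237 0.088 ]
lamp -y edge [0.543  0.0045 0.086 ] +y [0.5525 0.1233 0.086 ]
blade sides [0.4974 0.0199 0.0335] [ 0.4979 -0.0199  0.0335]
```

```bash
python3 -m pendant '[{"dx":0,"dy":-0.2,"dz":0,"rx":0,"ry":0,"rz":0,"fingers":1},{"dx":0,"dy":-0.17,"dz":0,"rx":0,"ry":0,"rz":0,"fingers":1},{"dx":0,"dy":0,"dz":0,"rx":0,"ry":0,"rz":0,"fingers":1},{"dx":0,"dy":0,"dz":0,"rx":0,"ry":0,"rz":0,"fingers":1},{"dx":0,"dy":0,"dz":0,"rx":0,"ry":0,"rz":0,"fingers":1}]'
python3 - <<'E'
from h import *
spose()
E
```

```text
clock: 19.85
tool_pos: [0.45, 0.0017, 0.0722]
tcp_rot: [-1.543, 1.569, 1.611]
wrist_force: [0.4, 0.7, -1.0]
opening: 0.02
t 19.85 blade st mm [-30.2 203.9  30.6] yaw-SY 0.0009 pitch 0.0000 roll -0.08deg F [ 0.4  0.7 -1. ] open 0.02
```

```bash
python3 -m pendant '[{"dx":0,"dy":0.5,"dz":0,"rx":0,"ry":0,"rz":0,"fingers":1},{"dx":0,"dy":2,"dz":0,"rx":0,"ry":0,"rz":0,"fingers":1},{"dx":0,"dy":4,"dz":0,"rx":0,"ry":0,"rz":0,"fingers":1},{"dx":0,"dy":4,"dz":0,"rx":0,"ry":0,"rz":0,"fingers":1},{"dx":-3,"dy":3,"dz":0,"rx":0,"ry":0,"rz":0,"fingers":1},{"dx":-3,"dy":3,"dz":0,"rx":0,"ry":0,"rz":0,"fingers":1}]'
python3 - <<'E'
from h import *
spose()
R=Rdown(-.066,-1)
# spatula origin over mat: centre so that blade and handle are inside: origin at mat centre (.5565,-.3655)
o=np.array([.5565+.02*np.cos(-.066),-.3645+.02*np.sin(-.066),.09]); plan(o-R@OFF,R)
E
```

```text
clock: 20.45
tool_pos: [0.4507, -0.1647, 0.1315]
tcp_rot: [-0.791, 1.567, 2.361]
wrist_force: [1.4, 0.1, -1.6]
opening: 0.0196
t 20.45 blade st mm [-31.5  37.4  89.6] yaw-SY 0.0002 pitch 0.0026 roll -0.15deg F [ 1.4  0.1 -1.6] open 0.0196
n 5 tool shift cm [-0.07 19.44 -1.88] rotvec [0.077 0.003 0.003]
{"dx":-0.01,"dy":3.89,"dz":-0.38,"rx":0.015,"ry":0.001,"rz":0.001}
{"dx":-0.01,"dy":3.88,"dz":-0.44,"rx":0.015,"ry":0.001,"rz":0.001}
{"dx":-0.01,"dy":3.87,"dz":-0.50,"rx":0.015,"ry":0.001,"rz":0.001}
{"dx":-0.01,"dy":3.87,"dz":-0.56,"rx":0.015,"ry":0.001,"rz":0.001}
{"dx":-0.00,"dy":3.86,"dz":-0.61,"rx":0.015,"ry":0.001,"rz":0.001}
```

```bash
python3 -m pendant '[{"dx":0,"dy":3.9,"dz":-0.4,"rx":0.015,"ry":0,"rz":0,"fingers":1},{"dx":0,"dy":3.9,"dz":-0.4,"rx":0.015,"ry":0.001,"rz":0.001,"fingers":1},{"dx":0,"dy":3.9,"dz":-0.5,"rx":0.015,"ry":0.001,"rz":0.001,"fingers":1},{"dx":0,"dy":3.9,"dz":-0.6,"rx":0.015,"ry":0.001,"rz":0.001,"fingers":1},{"dx":0,"dy":3.9,"dz":-0.6,"rx":0.015,"ry":0,"rz":0,"fingers":1},{"dx":0,"dy":0,"dz":0,"rx":0,"ry":0,"rz":0,"fingers":1},{"dx":1.5,"dy":0,"dz":0,"rx":0,"ry":0,"rz":0,"fingers":1},{"dx":0,"dy":0,"dz":0,"rx":0,"ry":0,"rz":0,"fingers":1}]'
python3 - <<'E'
from h import *
from rig import bot
d=bot.snapshot("scene"); cv2.imwrite("pics/s21.png",d["pixels"][:,:,::-1])
d=bot.snapshot("top"); cv2.imwrite("pics/t21.png",d["pixels"][:,:,::-1])
spose(); R=Rdown(-.066,-1); o=np.array([.5565+.02*np.cos(-.066),-.3645+.02*np.sin(-.066),.008]); plan(o-R@OFF,R)
E
```

```text
clock: 21.25
tool_pos: [0.4717, -0.3569, 0.1136]
tcp_rot: [-0.996, 1.568, 2.083]
wrist_force: [0.2, 0.7, -1.4]
opening: 0.02
t 21.35 blade st mm [ -11.8 -163.    73.9] yaw-SY -0.0730 pitch -0.0008 roll -0.03deg F [ 0.6 -0.2 -1.1] open 0.0195
n 2 tool shift cm [6.58 0.18 0.1 ] rotvec [ 0.004 -0.001  0.   ]
{"dx":3.29,"dy":0.09,"dz":0.05,"rx":0.002,"ry":-0.000,"rz":0.000}
{"dx":3.29,"dy":0.09,"dz":0.05,"rx":0.002,"ry":-0.000,"rz":0.000}
```

View pics/s21.png

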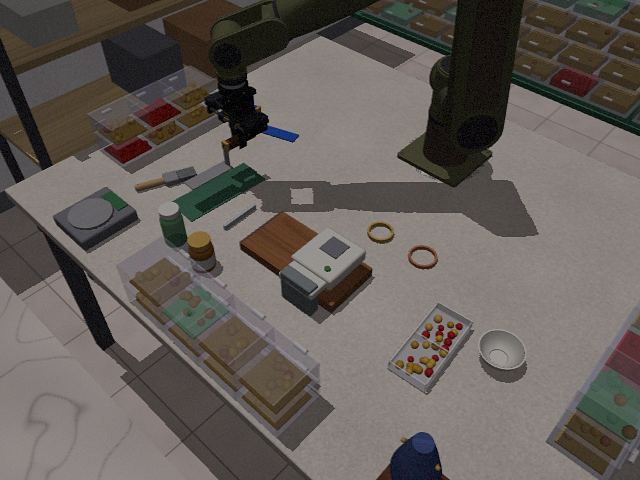

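View pics/t21.png

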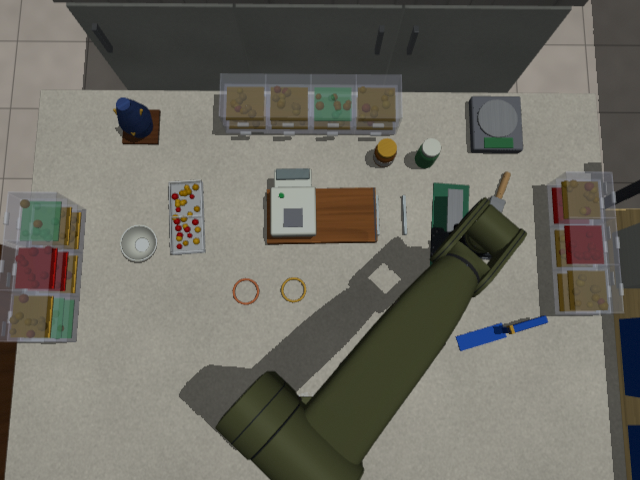

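```bash
python3 -m pendant '[{"dx":2.5,"dy":0.1,"dz":0,"rx":0,"ry":0,"rz":0,"fingers":1},{"dx":2.5,"dy":0.1,"dz":0,"rx":0,"ry":0,"rz":0,"fingers":1},{"dx":1.2,"dy":0,"dz":0,"rx":0,"ry":0,"rz":0,"fingers":1},{"dx":0,"dy":0,"dz":0,"rx":0,"ry":0,"rz":0,"fingers":1},{"dx":0,"dy":0,"dz":0,"rx":0,"ry":0,"rz":0,"fingers":1},{"dx":0,"dy":0,"dz":0,"rx":0,"ry":0,"rz":0,"fingers":1}]'
python3 - <<'E'
from h import *
from rig import bot
s=bot.get_state(); d=bot.snapshot("wrist"); cv2.imwrite("pics/w22.png",d["pixels"][:,:,::-1]); spose()
E
```

```text
clock: 21.95
tool_pos: [0.4745, -0.3616, 0.0567]
tcp_rot: [2.583, 1.565, -0.622]
wrist_force: [-0.7, -0.5, -1.6]
opening: 0.0199
t 22.00 blade st mm [  -9.8 -167.9   15.7] yaw-SY -0.0740 pitch -0.0053 roll 0.19deg F [-0.2  0.1 -1.5] open 0.0199
```

View pics/w22.png

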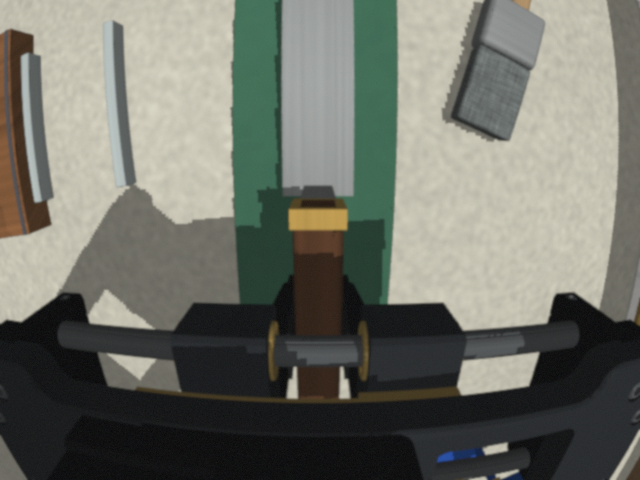

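```bash
python3 -m pendant '[{"dx":0.4,"dy":0,"dz":0,"rx":0,"ry":-0.005,"rz":0,"fingers":1},{"dx":0.4,"dy":0,"dz":0,"rx":0,"ry":0,"rz":0,"fingers":1},{"dx":0.2,"dy":0,"dz":0,"rx":0,"ry":0,"rz":0,"fingers":1},{"dx":0,"dy":0,"dz":0,"rx":0,"ry":0,"rz":0,"fingers":1},{"dx":0,"dy":0,"dz":0,"rx":0,"ry":0,"rz":0,"fingers":1},{"dx":0,"dy":0,"dz":0,"rx":0,"ry":0,"rz":0,"fingers":1}]'
python3 - <<'E'
from h import *
spose()
E
```

```text
clock: 22.6
tool_pos: [0.4736, -0.361, 0.0449]
tcp_rot: [0.693, 1.568, -2.512]
wrist_force: [1.3, 0.2, -1.8]
opening: 0.0199
t 22.60 blade st mm [ -11.1 -167.1    3.1] yaw-SY -0.0743 pitch 0.0018 roll 0.09deg F [ 1.3  0.2 -1.8] open 0.0199
```

```bash
for i in 1; do python3 -m pendant '[{"dx":0.08,"dy":0,"dz":0,"rx":0,"ry":0,"rz":0,"fingers":1},{"dx":0,"dy":0,"dz":0,"rx":0,"ry":0,"rz":0,"fingers":1},{"dx":0,"dy":0,"dz":0,"rx":0,"ry":0,"rz":0,"fingers":1}]'; done
python3 - <<'E'
from h import *
spose()
E
```

```text
clock: 22.9
tool_pos: [0.4736, -0.3612, 0.0446]
tcp_rot: [0.795, 1.568, -2.41]
wrist_force: [-1.9, 0.5, 3.2]
opening: 0.0197
t 22.90 blade st mm [ -11.  -167.3    2.8] yaw-SY -0.0742 pitch 0.0017 roll 0.10deg F [-1.9  0.5  3.2] open 0.0197
```

Contact with the mat: the force has risen to +3.2 N. I'll release gently.

```bash
python3 -m pendant '[{"dx":0,"dy":0,"dz":0,"rx":0,"ry":0,"rz":0,"fingers":1},{"dx":0,"dy":0,"dz":0,"rx":0,"ry":0,"rz":0,"fingers":1}]' 5; python3 -m pendant '[{"dx":0,"dy":0,"dz":0,"rx":0,"ry":0,"rz":0,"fingers":0.7},{"dx":0,"dy":0,"dz":0,"rx":0,"ry":0,"rz":0,"fingers":0.5},{"dx":0,"dy":0,"dz":0,"rx":0,"ry":0,"rz":0,"fingers":0.3},{"dx":0,"dy":0,"dz":0,"rx":0,"ry":0,"rz":0,"fingers":0},{"dx":0,"dy":0,"dz":0,"rx":0,"ry":0,"rz":0,"fingers":0},{"dx":0,"dy":0,"dz":0,"rx":0,"ry":0,"rz":0,"fingers":0}]'
python3 - <<'E'
from h import *
from rig import bot
s=bot.get_state(); d=bot.snapshot("wrist"); cv2.imwrite("pics/w23.png",d["pixels"][:,:,::-1])
E
```

```text
clock: 23.1
tool_pos: [0.4736, -0.3612, 0.0446]
tcp_rot: [0.768, 1.568, -2.437]
wrist_force: [-2.6, 1.6, 4.2]
opening: 0.0202
clock: 23.7
tool_pos: [0.4735, -0.361, 0.0441]
tcp_rot: [0.65, 1.568, -2.555]
wrist_force: [-0.4, -0.3, -0.3]
opening: 0.0626
```

View pics/w23.png

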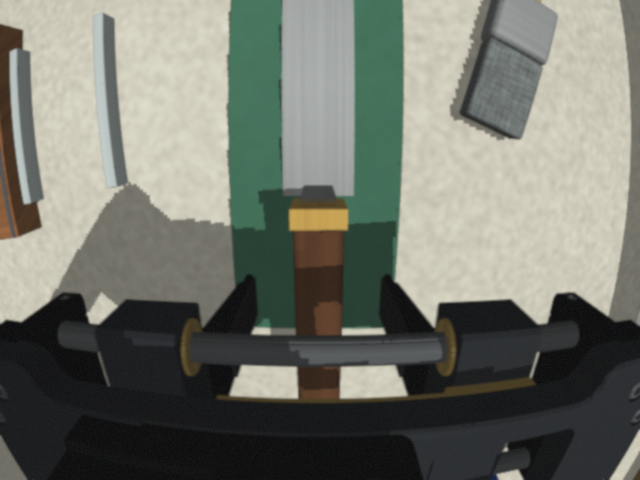

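```bash
python3 -m pendant '[{"dx":0,"dy":0,"dz":0,"rx":0,"ry":0,"rz":0,"fingers":0},{"dx":0,"dy":0,"dz":0,"rx":0,"ry":0,"rz":0,"fingers":0},{"dx":-2,"dy":0,"dz":0,"rx":0,"ry":0,"rz":0,"fingers":0},{"dx":-4,"dy":0,"dz":0,"rx":0,"ry":0,"rz":0,"fingers":0},{"dx":-4,"dy":0,"dz":0,"rx":0,"ry":0,"rz":0,"fingers":0},{"dx":-4,"dy":0,"dz":0,"rx":0,"ry":0,"rz":0,"fingers":0},{"dx":-3,"dy":0,"dz":0,"rx":0,"ry":0,"rz":0,"fingers":0},{"dx":0,"dy":0,"dz":0,"rx":0,"ry":0,"rz":0,"fingers":0}]'
python3 - <<'E'
from h import *
from rig import bot
d=bot.snapshot("top"); cv2.imwrite("pics/t24.png",cv2.resize(d["pixels"][150:300,340:490,::-1],None,fx=4,fy=4))
a=np.radians(55); yaw=.011
Rs=Rn.from_euler('z',yaw).as_matrix()@Rn.from_euler('x',a).as_matrix()
Rt=Rs@np.array([[0,0,-1.],[0,-1,0],[-1,0,0]]); print(Rt[:,0])
plan([.524,-.10,.21],Rt)
E
```

```text
clock: 24.55
tool_pos: [0.4762, -0.3629, 0.2209]
tcp_rot: [2.242, 1.56, -0.963]
wrist_force: [0.6, 0.5, 1.0]
opening: 0.0951
[-0.00901049  0.81910249 -0.57357644]
n 7 tool shift cm [  0.62 -26.45  -3.22] rotvec [-0.067 -0.038 -0.965]
{"dx":0.09,"dy":-3.78,"dz":-0.46,"rx":-0.010,"ry":-0.005,"rz":-0.138}
{"dx":0.60,"dy":-3.73,"dz":-0.50,"rx":-0.010,"ry":-0.005,"rz":-0.138}
{"dx":1.11,"dy":-3.60,"dz":-0.54,"rx":-0.010,"ry":-0.005,"rz":-0.138}
{"dx":1.59,"dy":-3.41,"dz":-0.58,"rx":-0.010,"ry":-0.005,"rz":-0.138}
{"dx":2.04,"dy":-3.16,"dz":-0.62,"rx":-0.010,"ry":-0.005,"rz":-0.138}
{"dx":2.45,"dy":-2.84,"dz":-0.66,"rx":-0.010,"ry":-0.005,"rz":-0.138}
{"dx":2.81,"dy":-2.47,"dz":-0.70,"rx":-0.010,"ry":-0.005,"rz":-0.138}
```

View pics/t24.png

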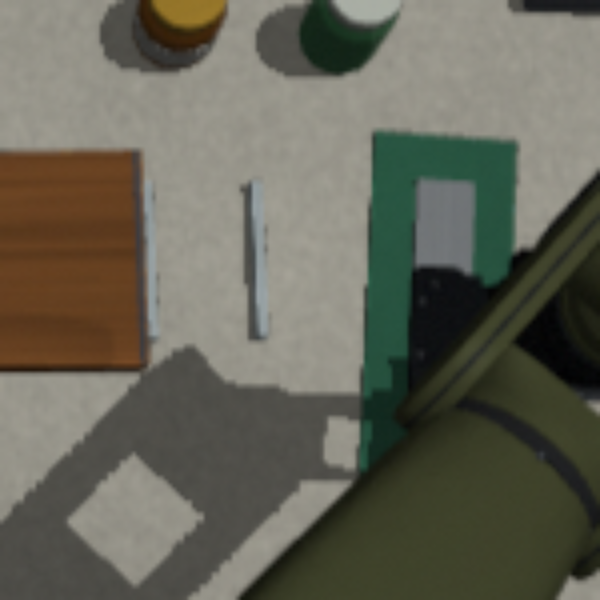

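```bash
python3 -m pendant '[{"dx":0.1,"dy":-3.8,"dz":-0.5,"rx":-0.01,"ry":-0.005,"rz":-0.138,"fingers":0},{"dx":0.6,"dy":-3.7,"dz":-0.5,"rx":-0.01,"ry":-0.005,"rz":-0.138,"fingers":0},{"dx":1.1,"dy":-3.6,"dz":-0.5,"rx":-0.01,"ry":-0.005,"rz":-0.138,"fingers":0},{"dx":1.6,"dy":-3.4,"dz":-0.6,"rx":-0.01,"ry":-0.005,"rz":-0.138,"fingers":0},{"dx":2.0,"dy":-3.2,"dz":-0.6,"rx":-0.01,"ry":-0.005,"rz":-0.138,"fingers":0},{"dx":2.4,"dy":-2.8,"dz":-0.7,"rx":-0.01,"ry":-0.005,"rz":-0.138,"fingers":0},{"dx":2.8,"dy":-2.5,"dz":-0.7,"rx":-0.01,"ry":-0.005,"rz":-0.138,"fingers":0},{"dx":0,"dy":0,"dz":0,"rx":0,"ry":0,"rz":0,"fingers":0}]'
python3 - <<'E'
from h import *
a=np.radians(55); yaw=.011
Rs=Rn.from_euler('z',yaw).as_matrix()@Rn.from_euler('x',a).as_matrix()
Rt=Rs@np.array([[0,0,-1.],[0,-1,0],[-1,0,0]])
print(cur()[0]['qpos'].round(2)); plan([.52,-.08,.11],Rt)
E
```

```text
clock: 25.4
tool_pos: [0.5206, -0.0962, 0.2029]
tcp_rot: [-1.558, 0.598, 1.591]
wrist_force: [-0.9, -0.5, -1.1]
opening: 0.095
[-0.66  0.19  1.82  0.72  1.8   0.82]
n 2 tool shift cm [ 6.57  6.77 -0.06] rotvec [-0.007  0.008  0.013]
{"dx":3.28,"dy":3.39,"dz":-0.03,"rx":-0.003,"ry":0.004,"rz":0.006}
{"dx":3.31,"dy":3.36,"dz":-0.00,"rx":-0.003,"ry":0.004,"rz":0.006}
```

```bash
python3 -m pendant '[{"dx":2.2,"dy":2.3,"dz":0,"rx":0,"ry":0,"rz":0,"fingers":0},{"dx":2.2,"dy":2.3,"dz":0,"rx":0,"ry":0,"rz":0,"fingers":0},{"dx":2.0,"dy":2.1,"dz":0,"rx":0,"ry":0,"rz":0,"fingers":0},{"dx":0,"dy":0,"dz":0,"rx":0,"ry":0,"rz":0,"fingers":0},{"dx":0,"dy":0,"dz":0,"rx":0,"ry":0,"rz":0,"fingers":0}]'
python3 - <<'E'
from h import *
from rig import bot
s=bot.get_state(); d=bot.snapshot("wrist"); cv2.imwrite("pics/w25.png",d["pixels"][:,:,::-1]); np.savez("w25.npz",p=s['tool_pos'],r=s['tcp_rot'])
E
```

```text
clock: 25.9
tool_pos: [0.5225, -0.0851, 0.117]
tcp_rot: [-1.569, 0.605, 1.584]
wrist_force: [0.4, 0.4, 0.2]
opening: 0.0952
```

View pics/w25.png

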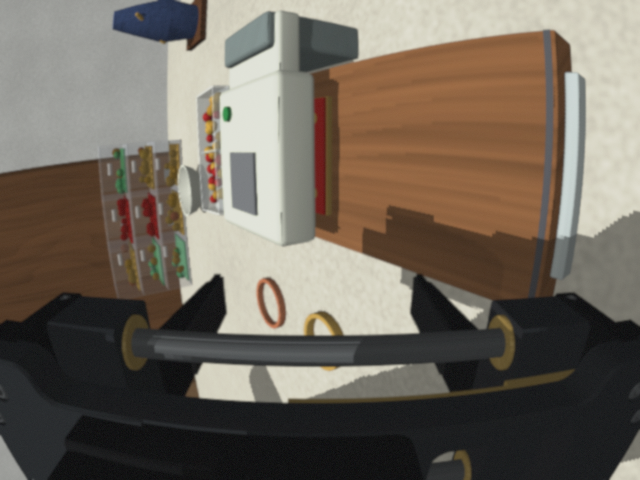

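Run:
```python
import cv2
t=cv2.imread("pics/w25.png")
cv2.imwrite("pics/w25c.png",cv2.resize(cv2.convertScaleAbs(t[60:260,260:380],alpha=1.2),None,fx=3,fy=3,interpolation=cv2.INTER_CUBIC)); 
cv2.imwrite("pics/w25d.png",cv2.resize(cv2.convertScaleAbs(t[85:225,300:350],alpha=1.3),None,fx=4.2,fy=4.2,interpolation=cv2.INTER_NEAREST))
```

```text
(no output)
```

View pics/w25c.png

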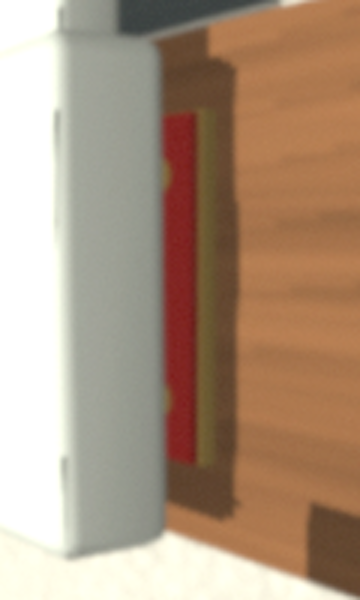

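View pics/w25d.png

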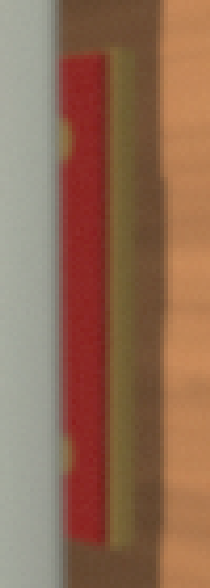

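Run:
```python
from h import *
np.set_printoptions(precision=4,suppress=True)
w=np.load('w25.npz'); p,r=w['p'],w['r']
for n,px,z in [('pl bot far',(331,96.5),.028),('pl bot near',(331,214),.028),('pl top far',(325.3,97),.036),('pl top near',(325.5,213.5),.036),('lamp low far',(313.5,74),.057),('lamp low mid',(314,150),.057),('lamp low near',(314,238),.057),
 ('step far',(547,31),.028),('step mid',(552,150),.028),('step line2',(545,260),.028)]: print(n,wray(px,z,p,r))
```

```text
pl bot far [0.6335 0.0283 0.028 ]
pl bot near [0.5334 0.0267 0.028 ]
pl top far [0.6323 0.0253 0.036 ]
pl top near [0.5353 0.0237 0.036 ]
lamp low far [0.6477 0.0113 0.057 ]
lamp low mid [0.5894 0.0102 0.057 ]
lamp low near [0.5205 0.0099 0.057 ]
step far [ 0.6625 -0.1537  0.028 ]
step mid [ 0.6009 -0.1568  0.028 ]
step line2 [ 0.5445 -0.1605  0.028 ]
```

```bash
python3 -m pendant '[{"dx":-3,"dy":-2,"dz":0,"rx":0,"ry":0,"rz":0,"fingers":0},{"dx":-3,"dy":-2.5,"dz":0,"rx":0,"ry":0,"rz":0,"fingers":0},{"dx":-3,"dy":-2.5,"dz":1,"rx":0,"ry":0,"rz":0,"fingers":0},{"dx":-1,"dy":-3,"dz":3.5,"rx":0,"ry":0,"rz":0,"fingers":0},{"dx":0,"dy":-3,"dz":3.5,"rx":0,"ry":0,"rz":0,"fingers":0},{"dx":0,"dy":0,"dz":4,"rx":0,"ry":0,"rz":0,"fingers":0},{"dx":0,"dy":0,"dz":0,"rx":0,"ry":0,"rz":0,"fingers":0},{"dx":0,"dy":0,"dz":0,"rx":0,"ry":0,"rz":0,"fingers":0}]'
python3 - <<'E'
from h import *
from rig import bot
d=bot.snapshot("scene"); cv2.imwrite("pics/s26.png",d["pixels"][:,:,::-1])
d=bot.snapshot("top"); cv2.imwrite("pics/t26.png",d["pixels"][:,:,::-1])
E
```

```text
clock: 26.75
tool_pos: [0.4032, -0.0951, 0.2826]
tcp_rot: [-1.574, 0.609, 1.579]
wrist_force: [0.1, 0.3, -0.3]
opening: 0.095
```

View pics/s26.png

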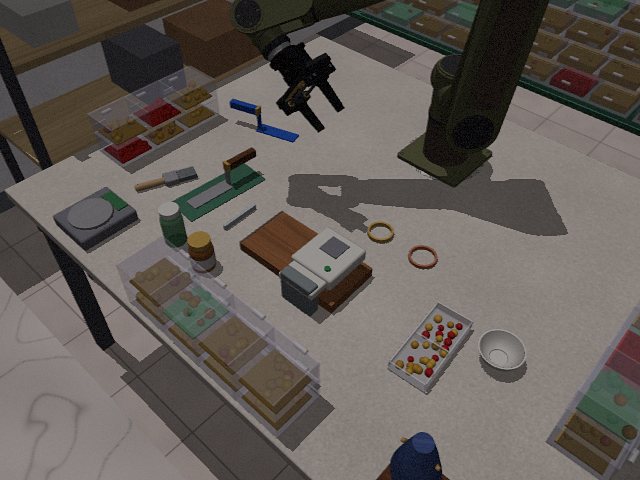

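View pics/t26.png

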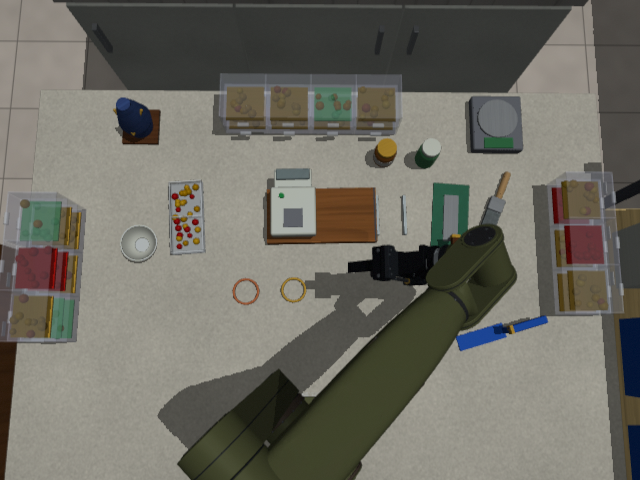

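The spatula stands alone on the mat (scene 215,190), nothing else has moved, and the arm is clear of everything. I'm handing in.

```bash
python3 -c "
from rig import bot
print(bot.get_state()['clock'], bot.sign_off())"
```

```text
the job is handed in; nothing more can be done
26.85 None
```

I handed the job in at 26.9 s, with the plaque red face up under the lamp and the spatula standing released on the green mat. I tipped the plaque over the deck's step with the spatula blade and slid it along the deck with the blade's edge.

**Plaque position:** a low side view shows it within about 1 mm of the lamp centre in x and nearly square to the lamp. In y the checks disagreed. Some put it anywhere from about 1 mm too far to about 2 mm short. The side view, the most direct one, puts it 1–3 mm short. I left it there rather than pick the spatula up again for so small a correction.

**Final pictures:** the spatula stands on its blade, well inside the mat. The lamp, the blue look-alike and the other things on the bench appear unmoved, and the gripper touches nothing. The wrist force stayed at a few newtons in every reading I took.

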